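# Gauge the thickness of a milling blank

### The arm

A 6-joint arm with a two-finger parallel gripper is mounted at the origin on a cart in front of the work surface, level with it; the furniture and walls round the work are solid. World frame = base frame: x ahead of the robot, y to its left, z up, the work surface at z = 0. Lengths are in mm, angles in rad, forces in N, time in s.
With the tool pointing down it reaches from about 275 to 825 mm from the base axis. Payload 4.9 kg.
Tool frame: the origin (TCP) lies at the very end of the fingers, on their centre line; the grasp point (between the pads) lies 19 mm behind it; z points along the fingers, y is the direction in which the jaws open and shut (so a half turn about z gives the same grasp; the last joint's range is limited). The gripper opens to 85 mm and grips with 20 to 120 N. Pads are 22 mm wide; open, the fingers measure 114 mm over their backs; the gripper's body (76 mm by 85 mm) begins 54 mm behind the grasp point. The pads swing forward as they close: fully open they stand 13 mm farther back than shut.
Start: joints at [-1.248, 0.326, -0.193, 1.052, 0, 1.437], TCP at [242.607, -493.62, 207.381] pointing down, gripper open.
Joint ranges: [-2.65, 2.65], [-0.97, 1.79], [-1.3, 1.35], [-1.93, 2.1], [-1.47, 1.37], [-3.14, 3.14]. Speed limits (rad/s): [2.57, 2.57, 3.14, 3.14, 3.14, 3.14].

### API

Orientations are given as [roll, pitch, yaw] about the fixed x, y, z axes, in that order (R = Rz(yaw) Ry(pitch) Rx(roll)).
In Python, from bench import bot, solve_ik, imaging gives the robot as it stands. Calls block until the motion is done:
- bot.move_ptp(position, orientation): joint-space move of the TCP to a pose.
- bot.movel(position, rot=None, max_speed=150, threshold=None): straight line of the TCP; rot=None keeps the orientation; max_speed is the mean speed in mm/s. With threshold (N) it stops when the force on the tool has changed by that much, and returns True; else False.
- bot.move_j(angles): joint-space move.
- bot.grip(opening, effort=None): opening from 0.0 (shut) to 1.0 (fully open); effort is the grip in N (None keeps the last); returns when the fingers have stopped.
- bot.dwell(seconds).
- solve_ik(position, orientation): joint angles nearest the present ones, or None.
- bot.get_state(): the state.
- imaging.capture(name): name is "scene" or "side" or "wrist"; returns the picture (400x640x3 uint8, blue, green, red); there is no depth.
- imaging.camera_model(name): a dict with "K" (3x3 intrinsics, pixels), "position" and "rotation" of the camera in the world. Camera axes: x right, y up, looking along -z (the intrinsics and any distortion apply to the point x, -y, -z); pixel columns grow to the right and rows downward; lengths in mm; the calibration is good to about 2 mm. The wrist camera is an equidistant fisheye: a pixel r from the principal point sees the ray r / f radians off the axis. A picture is of the moment at which its call begins: read the wrist's pose just before it. camera_model takes no time and is no camera call; for the wrist camera it gives the pose at the moment of the call.
A pose or a line that the arm cannot do raises bot.IKError and nothing moves.
- bot.sign_off(): hands the job in, once; it reports no verdict.
The state is a dict: "t": time; "qpos": joint angles; "joint_velocities": joint speeds; "effort": joint torques, N m; "tcp_pos": TCP position; "orientation": TCP orientation; "contact_force": force on the tool from outside, world axes, zero at the start; "wrist_torque": the same for the moment, N m; "opening": opening from 0.0 (shut) to 1.0 (fully open).
Only numpy, scipy, OpenCV 4.12 (cv2) and the standard library are available. Lean on these libraries where they do the work, as an engineer would, in place of code of your own. Each camera call takes 0.05 s, during which the arm holds its last target.

### The job

First sweep the two plaster offcuts off the height gauge's plate into the trough along its front edge. Then slide the round milling blank along the plate, without lifting it, fully home against both stop pins, and push the gauge's carriage gently down by its thumb pad until the sprung foot stands on the blank and is pressed about half-way in (6 mm of its 12 mm), never letting it bottom out. Leave the gauge standing like that, and leave the other things on the bench where they are.

Things in the scene. Friction and masses are not known exactly. Their poses are not given: they have to be found in the camera images.
- height_gauge: Bench height gauge, fixed. Origin on the bench straight below the foot's axis; x to the back (to the column), y along the plate, z up. Flat plate x -60 to +60, y -90 to +250 mm, top 30 mm above the bench. The carriage on the column carries a 22 mm wide arm forward to the foot's axis; its block round the column is 36 mm wide
- plate_home (a point): Point on the plate's top below the foot. Two stop pins (10 mm thick, 18 mm tall) stand on the plate at gauge x +31 and -31, y -44 mm from here: a blank slid toward the gauge's -y until it touches both is centred on this point
- trough_floor (a point): Centre of the inner floor of the open sheet-metal trough along the plate's front edge, 3 mm above the bench, at gauge x -91, y +80 mm; inside 56 mm (x) by 294 mm (y), walls 24 mm high, lower than the plate's top
- column_top (a point): Top of the gauge's column, 192 mm above the bench, 95 mm behind the foot's axis; column 24 mm thick or less
- gauge_slide (a joint): Carriage on the column, m: 0 = top, grows as it is pushed down, to 0.070. At 0 the tip of the relaxed foot is 65 mm above the plate. It stays where it is left (friction; pushing it down takes about 6 N plus the foot's spring)
- gauge_foot (a joint): Sprung foot under the carriage, m: 0 = fully out (relaxed), grows as it is pressed into its barrel, 0.012 = bottomed out; spring 0.7 N at first touch to 2.2 N at the bottom. At 0.006 the black ring on its stem is just at the lower end of the barrel
- pad_top (a point): Centre of the top of the carriage's round black thumb pad, 28 mm in diameter, on the foot's axis and 80 mm above the tip of the relaxed foot; it moves with the carriage, press it straight down
- foot_tip (a point): Centre of the underside of the round steel foot, 16 mm in diameter; barrel above it 18 mm in diameter
- blank_centre (a point): Centre (half-way up) of the loose milling blank, a plain off-white disc 98 mm in diameter and 20 mm thick, 150 to 310 g, lying flat on the plate on the +y side of the foot. Its rim is stepped: 98 mm in diameter from 5 to 15 mm up, 94 mm above and below
- chip_a_centre (a point): Centre (half-way up) of the larger plaster offcut, a loose lump 24 x 20 x 16 mm, on the plate between the blank and the foot
- chip_b_centre (a point): Centre (half-way up) of the smaller plaster offcut, a loose lump 21 x 19 x 15 mm, on the plate between the blank and the foot
- wax_tin: Bystander: low round wax tin, 69 mm in diameter, 25 mm high, on the bench behind the plate; origin at the centre of its underside
- model: Bystander: plaster study model of a jaw, 84 x 75 x 39 mm, on the bench at the left; origin at the centre of its underside
- steel_tin: Bystander: low round steel tin, 70 mm in diameter, 22 mm high, on the bench at the right; origin at the centre of its underside
Things that resemble listed ones, but are neither listed nor needed, are in the scene too. What is shaped like the part that bears blank_centre but purple is not meant.

How it is judged:
By the outcome, as a careful person would: the job done as asked, in the order asked, and still so for the second after the job is handed in, with the robot touching nothing.
It also fails if it takes over 56 s, if anything falls off the work surface, if the arm or the gripper's body presses on something with over 40 N, if the wrist force passes 120 N, or if a joint passes its speed limit or range.

## Working session

There is one attempt and no reset: what is moved stays moved. The work goes in short steps, each a Python script; the robot and the scene stay as the last script left them, time stands still between calls to the robot, and variables do not carry over. Pictures are saved under pics/ and viewed, and the job is handed in when it is done.

```bash
ls; mkdir -p pics; python3 - <<'E'
from bench import bot, solve_ik, imaging
import cv2
for n in ("scene","side","wrist"):
    im=imaging.capture(n); cv2.imwrite(f"pics/a_{n}.png",im)
    m=imaging.camera_model(n); print(n,m)
s=bot.get_state(); print(s)
E
```

```text
pics
scene {'K': array([[501.4559522 ,   0.        , 319.06312279],
       [  0.        , 501.4559522 , 206.77542137],
       [  0.        ,   0.        ,   1.        ]]), 'position': array([  593.86006684, -1382.29234236,   749.33431801]), 'rotation': array([1.14499300e+00, 2.35995662e-04, 4.55114206e-02])}
side {'K': array([[455.21761204,   0.        , 318.04024678],
       [  0.        , 455.21761204, 196.33199739],
       [  0.        ,   0.        ,   1.        ]]), 'position': array([  435.40862169, -1123.88571533,  1192.41491338]), 'rotation': array([ 0.83126761, -0.01117352, -0.05515376])}
wrist {'K': array([[309.70691629,   0.        , 318.0175139 ],
       [  0.        , 309.70691629, 197.12708014],
       [  0.        ,   0.        ,   1.        ]]), 'position': array([ 308.8263536 , -461.45132183,  373.30056452]), 'rotation': array([-0.29148941,  0.00145212, -1.11409529])}
{'t': 0.15, 'qpos': array([-1.24820317e+00,  3.26779275e-01, -1.93274287e-01,  1.05201576e+00,
        1.39991661e-05,  1.43661279e+00]), 'joint_velocities': array([-0.00039469, -0.00118983,  0.0011957 , -0.00035584, -0.0002075 ,
        0.00027562]), 'effort': array([ 8.68956377e-04, -4.43704140e+01,  2.62664741e+01,  1.04815044e-02,
       -2.42154956e-04, -6.82508343e-06]), 'tcp_pos': array([ 242.46528352, -493.18665558,  206.80900254]), 'orientation': array([-3.14033297e+00, -1.84176225e-04,  4.56776566e-01]), 'contact_force': array([0.14867111, 0.23064394, 0.13168782]), 'wrist_torque': array([0.01415571, 0.06023797, 0.01196218]), 'opening': 0.9994726201490206}
```

View pics/a_scene.png

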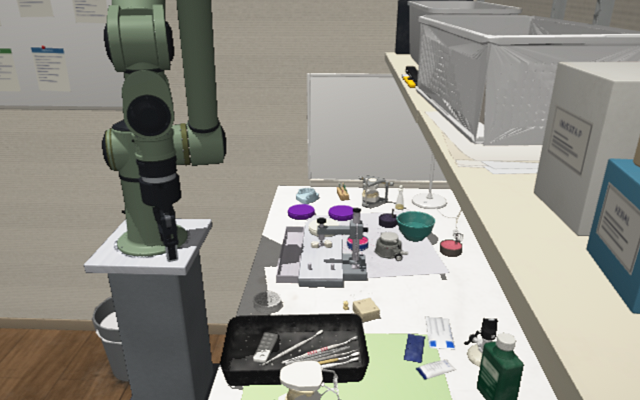

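View pics/a_side.png

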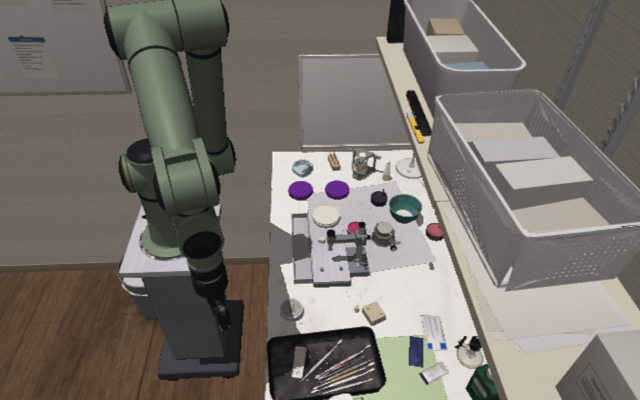

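View pics/a_wrist.png

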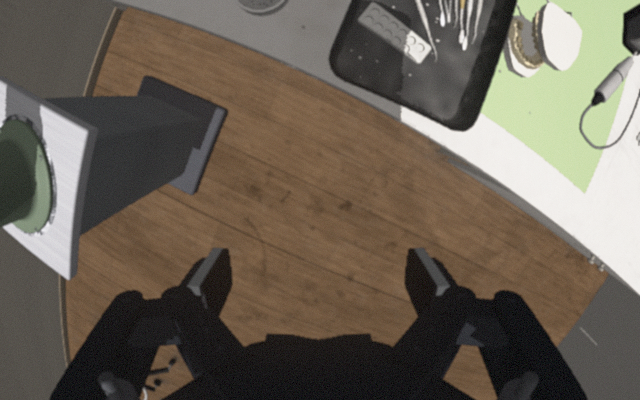

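```bash
cat > h.py <<'E'
import numpy as np, cv2
from scipy.spatial.transform import Rotation as R
def rpy(o): return R.from_euler('xyz',o).as_matrix()
def ray(m,u,v,fish=False):
    K=m['K'];x=(u-K[0,2])/K[0,0];y=(v-K[1,2])/K[1,1]
    if fish:
        r=np.hypot(x,y);d=np.array([x,y,0])*(np.sin(r)/max(r,1e-9));d[2]=np.cos(r)
    else: d=np.array([x,y,1.])
    d=np.array([d[0],-d[1],-d[2]])
    d=rpy(m['rotation'])@d
    return np.array(m['position']),d/np.linalg.norm(d)
def onz(m,u,v,z,fish=False):
    p,d=ray(m,u,v,fish);return p+d*(z-p[2])/d[2]
def tri(rays):
    A=np.zeros((3,3));b=np.zeros(3)
    for p,d in rays:
        P=np.eye(3)-np.outer(d,d);A+=P;b+=P@p
    return np.linalg.solve(A,b)
def proj(m,X,fish=False):
    c=rpy(m['rotation']).T@(np.array(X,float)-m['position']);x,y,z=c[0],-c[1],-c[2];K=m['K']
    if fish:
        h=np.hypot(x,y);t=np.arctan2(h,z);return K[0,2]+K[0,0]*t*x/h,K[1,2]+K[1,1]*t*y/h
    return K[0,2]+K[0,0]*x/z,K[1,2]+K[1,1]*y/z
E
python3 - <<'E'
from bench import imaging
from h import *
a=cv2.imread('pics/a_scene.png')[170:330,230:480];b=cv2.imread('pics/a_side.png')[150:310,260:460]
cv2.imwrite('pics/b1.png',cv2.resize(a,None,fx=3.2,fy=3.2,interpolation=cv2.INTER_CUBIC))
cv2.imwrite('pics/b2.png',cv2.resize(b,None,fx=3.7,fy=3.7,interpolation=cv2.INTER_CUBIC))
m=imaging.camera_model('side')
for u,v in((326,216),(330,283),(333,233),(301,190)):print(onz(m,u,v,30))
m=imaging.camera_model('scene');w=imaging.camera_model('wrist')
print(proj(w,[242,-493,207],True))
E
```

```text
[541.58753551  41.11609527  30.        ]
[ 533.87199338 -256.4867592    30.        ]
[560.25028415 -43.67693879  30.        ]
[455.1423085  186.68854035  30.        ]
(np.float64(316.4596827283286), np.float64(236.34334030976694))
```

View pics/b1.png

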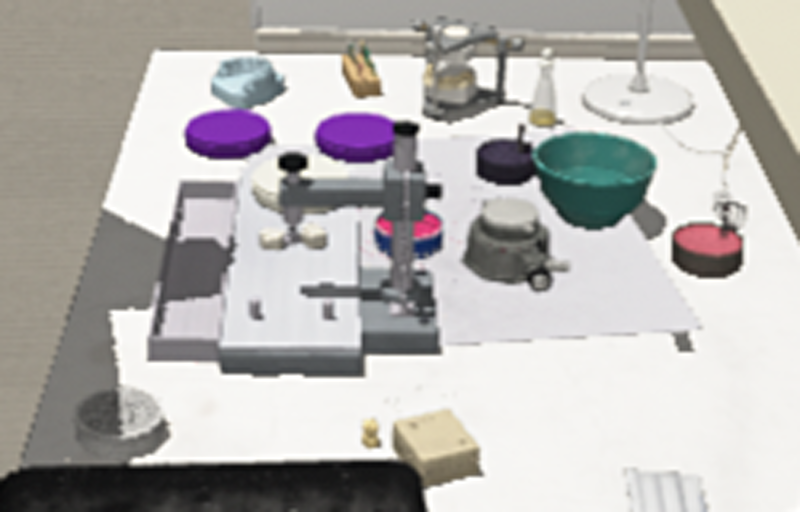

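View pics/b2.png

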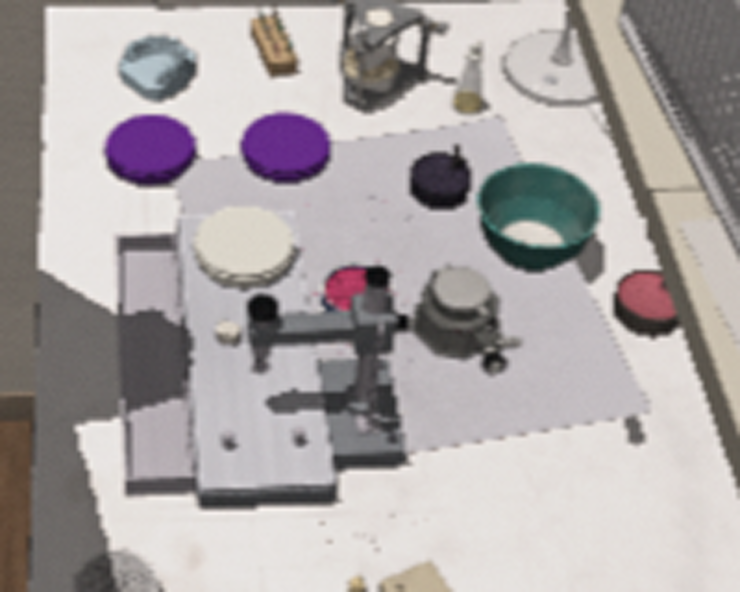

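```bash
python3 - <<'E'
from bench import imaging,bot,solve_ik
from h import *
m=imaging.camera_model('side')
for u,v in((313.5,282.4),(350.5,281.9),(308.6,208.1),(326,215)):print('side',onz(m,u,v,30 if v!=215 else 50))
s=imaging.camera_model('scene')
for u,v in((299.4,277.8),(343.1,278.4)):print('scene',onz(s,u,v,30))
for u,v in((315,244.5),(328,244.5)):print('chip scene',onz(s,u,v,38))
print('chip side',onz(m,321.6,239.5,38))
for y in(np.pi/2,-np.pi/2):
  for p in ([500,-130,330],[540,-60,330],[480,-100,360]):
    print(y,p,solve_ik(p,[np.pi,0,y]))
E
```

```text
side [ 482.29615255 -251.75829484   30.        ]
side [ 598.61773162 -255.2665579    30.        ]
side [480.33469201  85.07168991  30.        ]
side [540.10427201  26.11132141  50.        ]
scene [ 490.25185438 -254.87498968   30.        ]
scene [ 605.78934486 -252.5825108    30.        ]
chip scene [522.62173992 -84.85198615  38.        ]
chip scene [560.876534   -83.12627755  38.        ]
chip side [518.14265647 -79.5065298   38.        ]
1.5707963267948966 [500, -130, 330] [-0.39731789  0.21210423 -0.03516262  1.32352947  0.          1.17347844]
1.5707963267948966 [540, -60, 330] [-0.24653765  0.26523965  0.03397806  1.33953473  0.          1.32425868]
1.5707963267948966 [480, -100, 360] [-0.35607526  0.15731742 -0.02846388  1.38501503  0.          1.21472107]
-1.5707963267948966 [500, -130, 330] [-0.39731789  0.21210423 -0.03516262  1.32352947  0.         -1.96811422]
-1.5707963267948966 [540, -60, 330] [-0.24653765  0.26523965  0.03397806  1.33953473  0.         -1.81733397]
-1.5707963267948966 [480, -100, 360] [-0.35607526  0.15731742 -0.02846388  1.38501503  0.         -1.92687158]
```

```bash
python3 - <<'E'
from bench import imaging,bot,solve_ik
from h import *
bot.move_ptp([500,-120,335],[np.pi,0,np.pi/2])
m=imaging.camera_model('wrist');im=imaging.capture('wrist');cv2.imwrite('pics/c_w.png',im)
print(m,bot.get_state()['t'],bot.get_state()['tcp_pos'])
np.save('c_w.npy',m,allow_pickle=True)
for n in('scene','side'):
    cv2.imwrite(f'pics/c_{n}.png',imaging.capture(n))
E
```

```text
{'K': array([[309.70691629,   0.        , 318.0175139 ],
       [  0.        , 309.70691629, 197.12708014],
       [  0.        ,   0.        ,   1.        ]]), 'position': array([500.66882624, -47.9981451 , 501.09855564]), 'rotation': array([-0.29134261,  0.00119357, -0.0015389 ])} 1.925 [ 499.70505676 -120.92519837  334.57536559]
```

View pics/c_w.png

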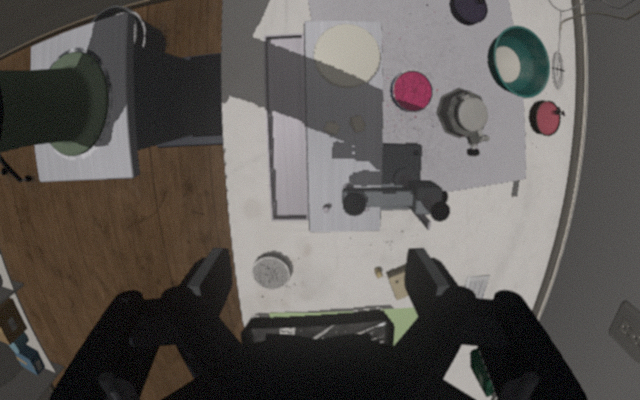

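```bash
python3 - <<'E'
from h import *
im=cv2.imread('pics/c_w.png')[10:250,250:530]
cv2.imwrite('pics/c_w2.png',cv2.resize(im,None,fx=2.5*1.0,fy=2.5,interpolation=cv2.INTER_CUBIC))
im=cv2.imread('pics/c_w.png')[100:150,310:390]
im=cv2.convertScaleAbs(im,alpha=1.6)
cv2.imwrite('pics/c_w3.png',cv2.resize(im,None,fx=8,fy=8,interpolation=cv2.INTER_CUBIC))
E
```

```text
(no output)
```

View pics/c_w2.png

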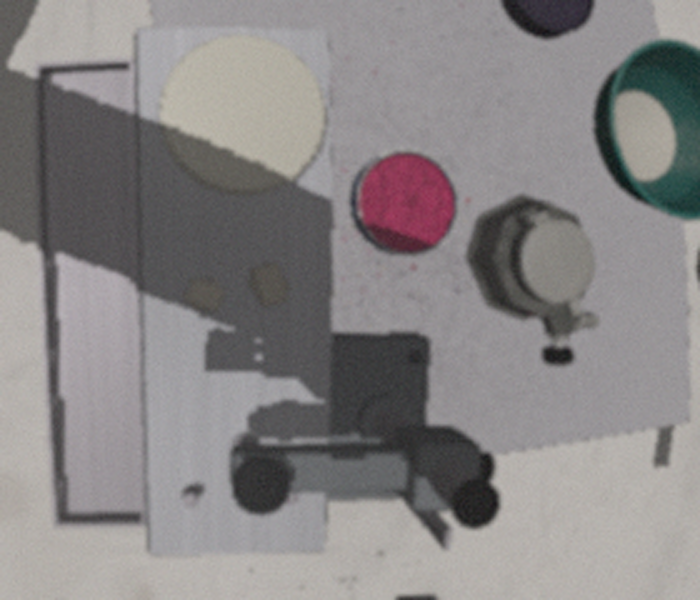

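View pics/c_w3.png

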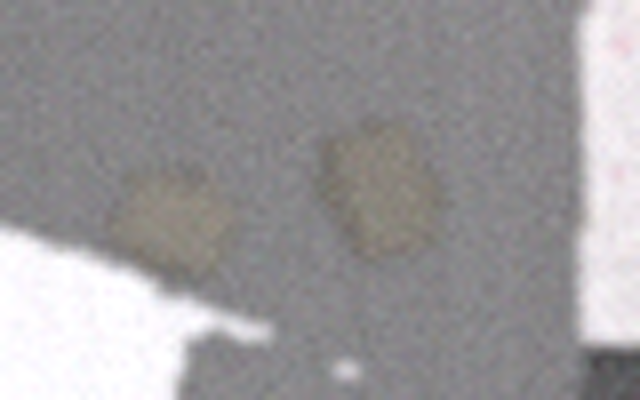

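```bash
python3 - <<'E'
from h import *
m=np.load('c_w.npy',allow_pickle=True).item()
f=lambda x,y,z:onz(m,250+x/2.5,10+y/2.5,z,True).round(1)
for c in((138,30),(327,30),(150,552),(325,552)):print('corner',f(*c,30))
print('pad',f(262,485,175),'pin',f(188,493,48))
im=cv2.imread('pics/c_w.png')
hsv=cv2.cvtColor(im,cv2.COLOR_BGR2HSV)
mask=((hsv[...,0]>18)&(hsv[...,0]<40)&(hsv[...,1]>25)).astype('u1')*255
mask=cv2.morphologyEx(mask,cv2.MORPH_OPEN,np.ones((3,3)))
for c in cv2.findContours(mask,0,2)[0]:
    if cv2.contourArea(c)<40:continue
    (u,v),r=cv2.minEnclosingCircle(c);M=cv2.moments(c);u0,v0=M['m10']/M['m00'],M['m01']/M['m00']
    if 290<u<400 and v<150:
        print((u,v),r,(u0,v0),cv2.contourArea(c),onz(m,u0,v0,38 if r<20 else 50,True))
        p=np.array([onz(m,*q[0],50 if r>20 else 45,True) for q in c]);print(p.min(0),p.max(0))
        if r>20:
            A=np.c_[2*p[:,:2],np.ones(len(p))];s=np.linalg.lstsq(A,(p[:,:2]**2).sum(1),rcond=None)[0];print(s[:2],np.sqrt(s[2]+s[0]**2+s[1]**2))
E
```

```text
corner [481.1  84.7  30. ]
corner [595.6  88.   30. ]
corner [ 486.6 -247.2   30. ]
corner [ 603.4 -248.1   30. ]
pad [ 541.  -153.8  175. ] pin [ 511.  -200.1   48. ]
```

```bash
python3 - <<'E'
from h import *
m=np.load('c_w.npy',allow_pickle=True).item()
im=cv2.imread('pics/c_w.png')
b=cv2.GaussianBlur(im,(3,3),0).astype(int)
mask=((b[...,2]-b[...,0])>8).astype('u1')*255
mask[:,:295]=0;mask[:,388:]=0;mask[150:]=0
for c in cv2.findContours(mask,0,2)[0]:
    if cv2.contourArea(c)<40:continue
    M=cv2.moments(c);u0,v0=M['m10']/M['m00'],M['m01']/M['m00'];big=cv2.contourArea(c)>1000
    p=np.array([onz(m,*q[0],50 if big else 45,True) for q in c])
    print((u0,v0),cv2.contourArea(c),onz(m,u0,v0,50 if big else 42,True),p.min(0),p.max(0))
    if big:
            A=np.c_[2*p[:,:2],np.ones(len(p))];s=np.linalg.lstsq(A,(p[:,:2]**2).sum(1),rcond=None)[0];print(s[:2],np.sqrt(s[2]+s[0]**2+s[1]**2))
E
```

```text
(348.43667428861784, 50.998856707317074) 2624.0 [543.77401373  34.91723219  50.        ] [494.51249871 -10.78836332  50.        ] [588.31176203  76.3805359   50.        ]
[544.95260792  35.51436311] 42.28824141474779
```

```bash
python3 - <<'E'
from h import *
m=np.load('c_w.npy',allow_pickle=True).item()
f=lambda x,y,z:onz(m,250+x/2.5,10+y/2.5,z,True).round(1)
for c in((161,115),(325,115),(242,35),(242,193)):print('blank',f(*c,50))
g=lambda x,y,z:onz(m,310+x/8,100+y/8,z,True).round(1)
print('chips',g(172,222,42),g(382,190,42), 'ext',g(108,222,42),g(240,222,42),g(172,165,42),g(172,278,42),'|',g(318,190,42),g(442,190,42),g(382,118,42),g(382,262,42))
E
```

```text
blank [495.1  26.8  50. ]
blank [589.8  29.4  50. ]
blank [541.7  76.4  50. ]
blank [541.4 -18.9  50. ]
chips [519.9 -78.9  42. ] [558.8 -72.5  42. ] ext [508.2 -79.   42. ] [532.5 -78.8  42. ] [519.9 -68.3  42. ] [520.  -89.4  42. ] | [546.9 -72.7  42. ] [570.1 -72.3  42. ] [558.6 -59.1  42. ] [559. -86.  42.]
```

```bash
python3 - <<'E'
from bench import imaging,bot,solve_ik
from h import *
D=[np.pi,0,0.017]
bot.grip(0.12,20)
bot.move_ptp([591,-76,150],D)
bot.movel([591,-76,48],max_speed=120)
r=bot.movel([591,-76,24],max_speed=20,threshold=3)
s=bot.get_state();print(r,s['tcp_pos'],s['orientation'],s['t'],s['opening'],s['contact_force'])
bot.movel([591,-76,s['tcp_pos'][2]+2.5],max_speed=40)
s=bot.get_state();print(s['tcp_pos'],s['contact_force'],s['t'])
cv2.imwrite('pics/d_side.png',imaging.capture('side'));cv2.imwrite('pics/d_w.png',imaging.capture('wrist'))
cv2.imwrite('pics/d_s.png',imaging.capture('scene'))
E
python3 - <<'E'
from h import *
a=cv2.imread('pics/d_w.png');b=cv2.resize(cv2.imread('pics/d_s.png')[190:300,260:400],(560,440))
cv2.imwrite('pics/d1.png',a);cv2.imwrite('pics/d2.png',b)
E
```

```text
False [591.13101378 -76.04877732  24.15307955] [ 3.14148674e+00 -2.66819785e-04  1.69862487e-02] 6.5667 0.12008216059762339 [-0.56833687  0.04099199  0.61574491]
[591.33251889 -76.06460113  27.04614217] [-0.85619758 -0.21228829 -0.50587385] 6.8167
```

View pics/d1.png

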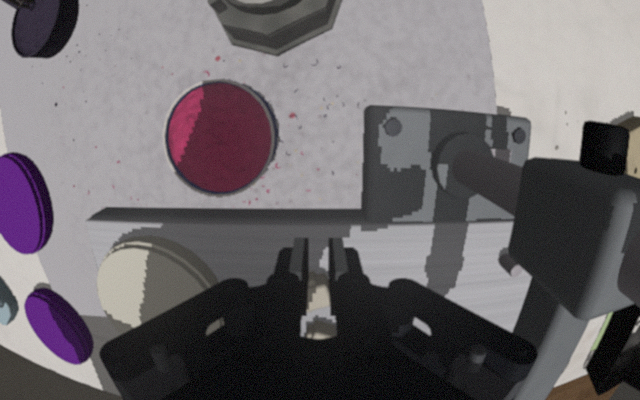

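View pics/d2.png

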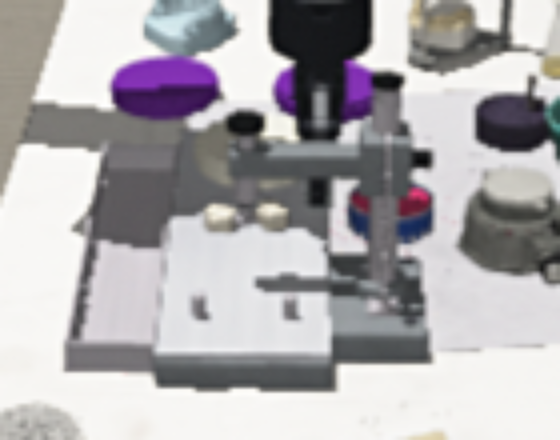

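```bash
python3 - <<'E'
from bench import imaging,bot,solve_ik
from h import *
r=bot.movel([590,-76,12],max_speed=20,threshold=2.5)
s=bot.get_state();print(r,s['tcp_pos'],s['t'],s['contact_force'])
z=s['tcp_pos'][2]
bot.movel([590,-76,z+2.5],max_speed=40)
s=bot.get_state();print(s['tcp_pos'],s['contact_force'],s['t'])
cv2.imwrite('pics/e_w.png',imaging.capture('wrist'));cv2.imwrite('pics/e_side.png',imaging.capture('side')[150:310,260:460].repeat(3,0).repeat(3,1))
E
```

```text
False [590.08911098 -76.04137829  12.07253245] 7.85 [0.12481435 0.10899486 0.68598791]
[590.33940641 -76.10294388  14.99185583] [0.47609932 1.03887578 0.07934169] 8.1
```

View pics/e_w.png

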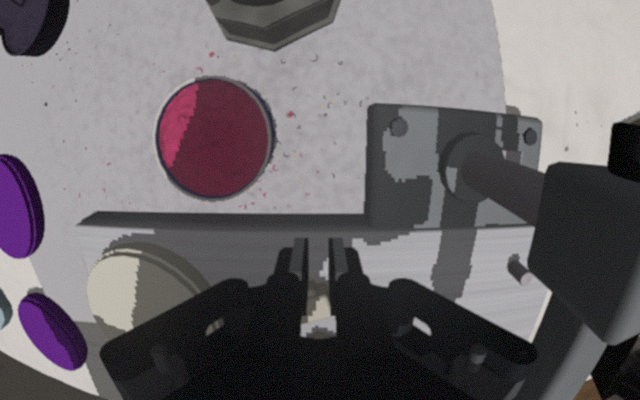

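View pics/e_side.png

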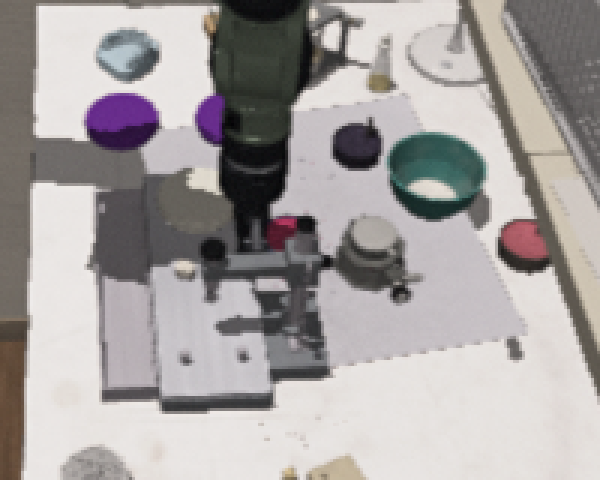

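```bash
python3 - <<'E'
from bench import imaging,bot
from h import *
m=imaging.camera_model('wrist');print(m['position'],m['rotation'])
for z in(25,15,5,0):
  a,b=onz(m,156,138,z,True),onz(m,274,138,z,True);print(z,a,b,np.linalg.norm(a-b))
for z in(30,20,10):
  print(z,onz(m,80,224,z,True),onz(m,317,240,z,True))
s=imaging.camera_model('scene')
t=bot.get_state()['tcp_pos'];print(t,[proj(imaging.camera_model(n),t) for n in('scene','side')])
E
python3 - <<'E'
from h import *
b=cv2.resize(cv2.imread('pics/d_s.png')[205:255,310:380],None,fx=10,fy=10,interpolation=cv2.INTER_CUBIC)
cv2.imwrite('pics/d3.png',b)
E
```

```text
[663.8686337  -75.0967458  181.28982181] [-2.91338885e-01 -1.91735836e-04 -1.55388133e+00]
25 [649.66081316  14.32728624  25.        ] [647.94856638 -53.05862951  25.        ] 67.40766596912695
15 [648.75174433  20.04896607  15.        ] [646.92994167 -51.64854944  15.        ] 71.72065738405769
5 [647.8426755   25.77064589   5.        ] [645.91131697 -50.23846938   5.        ] 76.03364879898845
0 [647.38814109  28.63148581   0.        ] [645.40200462 -49.53342934   0.        ] 78.19014450645382
30 [597.1698953   82.16972228  30.        ] [594.52729031 -75.75367184  30.        ]
20 [592.76122209  92.56476844  20.        ] [589.9439454  -75.79709353  20.        ]
10 [588.35254888 102.9598146   10.        ] [585.3606005  -75.84051523  10.        ]
[590.11111429 -76.00761797  14.74115651] [(np.float64(337.83718507002146), np.float64(250.43856848822622)), (np.float64(342.2057248753859), np.float64(242.59103011869738))]
```

View pics/d3.png

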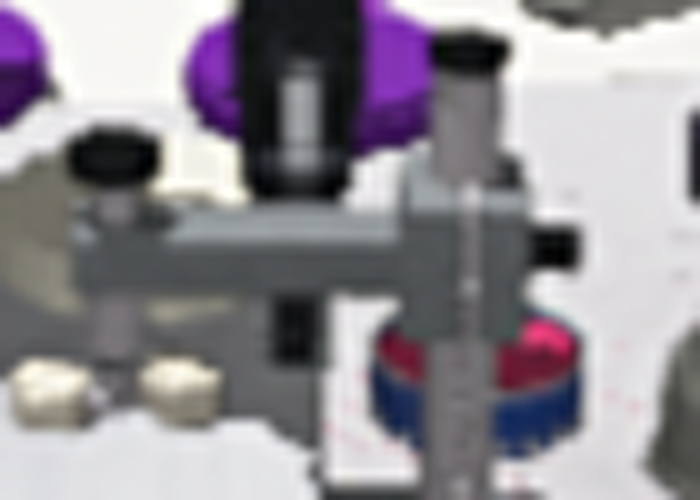

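```bash
python3 - <<'E'
from bench import imaging,bot,solve_ik
from h import *
r=bot.movel([588,-76,-2],max_speed=20,threshold=2.5)
s=bot.get_state();print(r,s['tcp_pos'],s['t'],s['contact_force'])
cv2.imwrite('pics/f_w.png',imaging.capture('wrist'));cv2.imwrite('pics/f_s.png',cv2.resize(imaging.capture('scene')[205:255,310:380],None,fx=10,fy=10,interpolation=cv2.INTER_CUBIC))
E
```

```text
True [589.0016148  -75.97510243   6.46313533] 8.7167 [-0.59491278  0.19895891  5.53115069]
```

View pics/f_w.png

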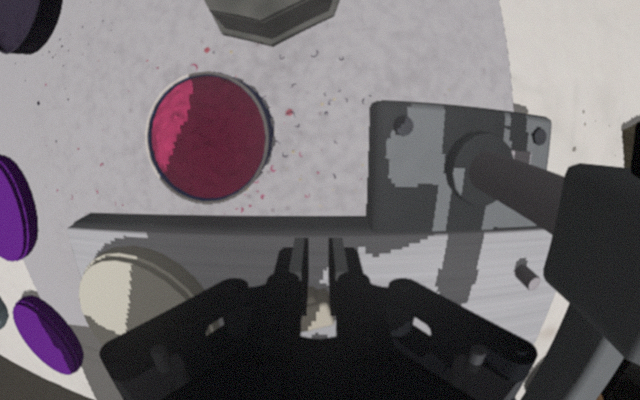

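View pics/f_s.png

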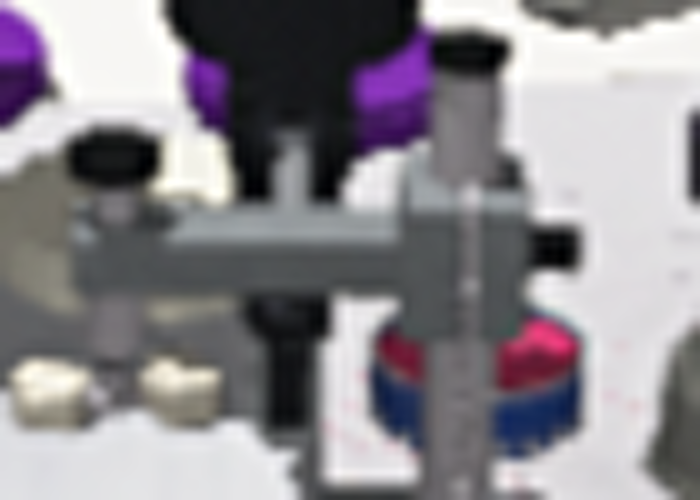

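```bash
python3 - <<'E'
from bench import imaging,bot,solve_ik
from h import *
s=bot.get_state();print(s['tcp_pos'],s['contact_force'],s['wrist_torque'],s['opening'])
cv2.imwrite('pics/g_side.png',cv2.resize(imaging.capture('side')[200:260,300:380],None,fx=9,fy=9,interpolation=cv2.INTER_CUBIC))
a=cv2.imread('pics/f_w.png')[210:350,230:420];cv2.imwrite('pics/g_w.png',cv2.convertScaleAbs(cv2.resize(a,None,fx=4,fy=4,interpolation=cv2.INTER_CUBIC),alpha=1.8,beta=20))
sc=imaging.camera_model('scene')
for z in(6,20,30):print(proj(sc,[589,-76,z]),proj(sc,[589,-88,z]))
E
```

```text
[589.01918541 -75.99219696   6.46106864] [-0.68411697 -0.24361894  5.53941577] [0.03169957 0.21650309 0.04250708] 0.11870618086314819
(np.float64(337.4198609094869), np.float64(252.99265134818273)) (np.float64(337.3704469950187), np.float64(255.00484860856747))
(np.float64(337.489998272278), np.float64(248.8807072630533)) (np.float64(337.44090887867856), np.float64(250.87041927028054))
(np.float64(337.54043065746635), np.float64(245.92400715740717)) (np.float64(337.49157709694805), np.float64(247.89740524835355))
```

View pics/g_side.png

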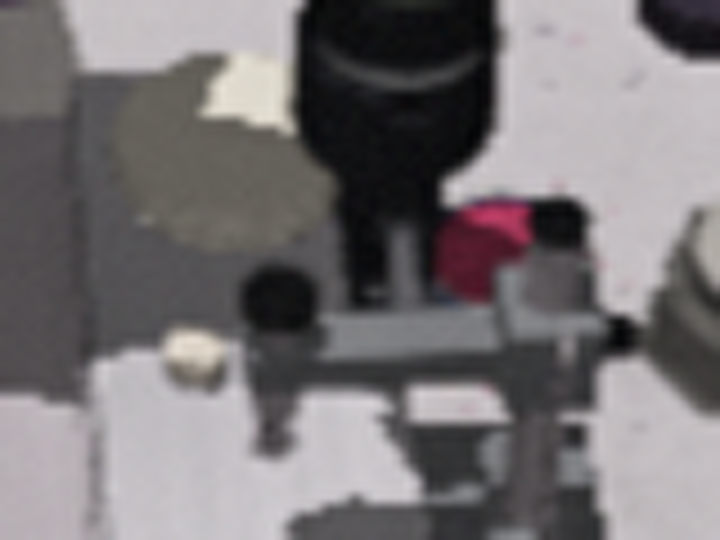

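View pics/g_w.png

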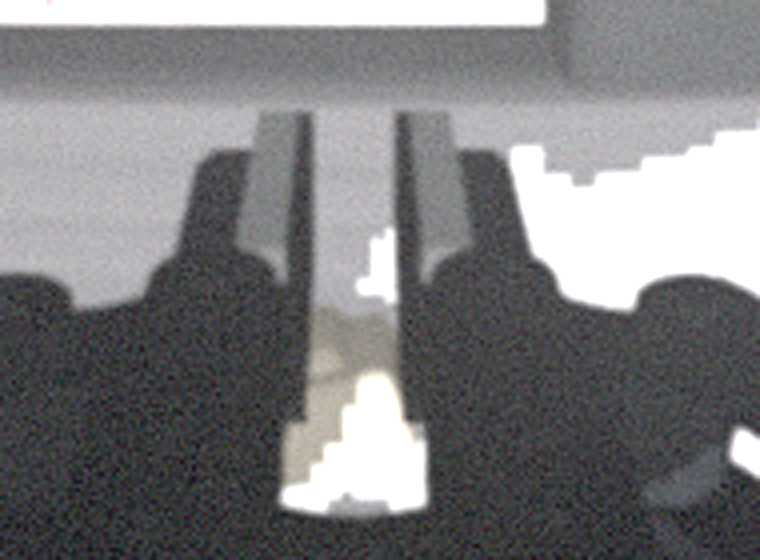

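```bash
python3 - <<'E'
from bench import imaging,bot,solve_ik
from h import *
bot.movel([589,-76,8.8],max_speed=40)
bot.movel([520,-76,8.8],max_speed=70)
s=bot.get_state();print(s['tcp_pos'],s['contact_force'],s['t'])
cv2.imwrite('pics/h_w.png',imaging.capture('wrist'));cv2.imwrite('pics/h_s.png',cv2.resize(imaging.capture('scene')[205:285,270:370],None,fx=7,fy=7,interpolation=cv2.INTER_CUBIC))
E
```

```text
[520.59363705 -76.13174524   8.91281444] [-0.35535448  0.81854664  0.3540152 ] 10.25
```

View pics/h_w.png

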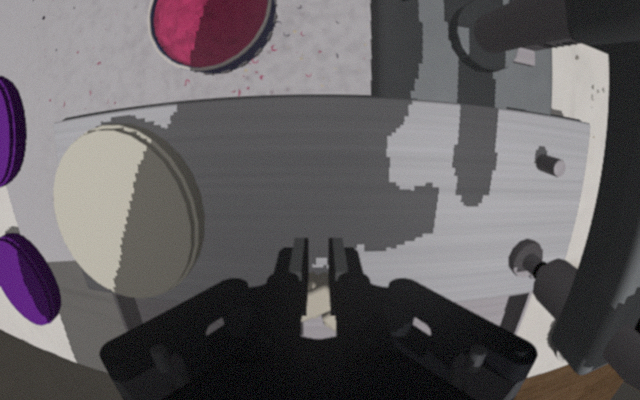

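View pics/h_s.png

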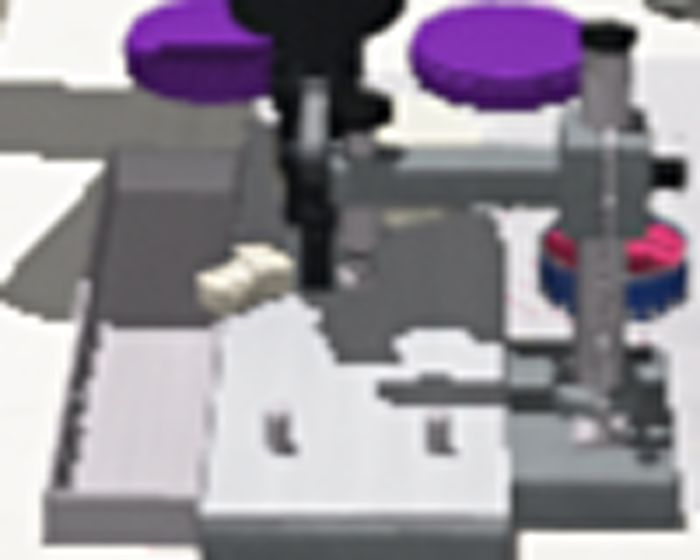

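```bash
python3 - <<'E'
from bench import imaging,bot,solve_ik
from h import *
bot.movel([478,-77.5,8.8],max_speed=50)
s=bot.get_state();print(s['tcp_pos'],s['contact_force'],s['t'])
cv2.imwrite('pics/i_w.png',imaging.capture('wrist'));cv2.imwrite('pics/i_s.png',cv2.resize(imaging.capture('scene')[205:285,270:370],None,fx=7,fy=7,interpolation=cv2.INTER_CUBIC))
E
```

```text
[478.45807429 -77.65362379   8.92390713] [ 0.21496607 -0.5960552  -0.23459616] 11.3417
```

View pics/i_s.png

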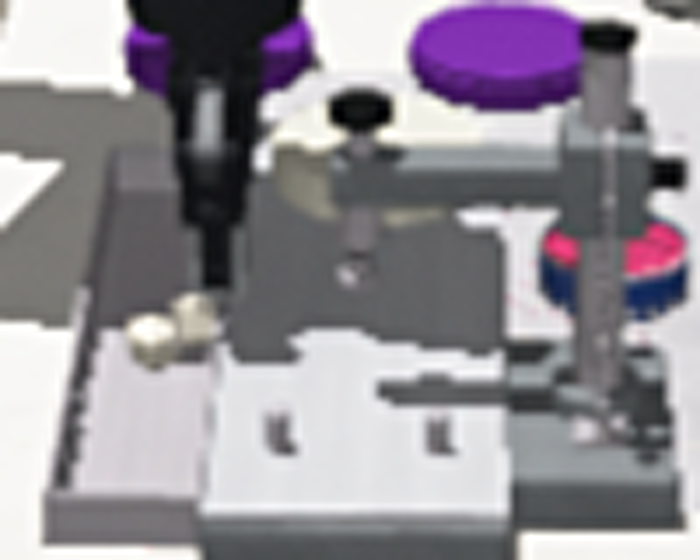

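View pics/i_w.png

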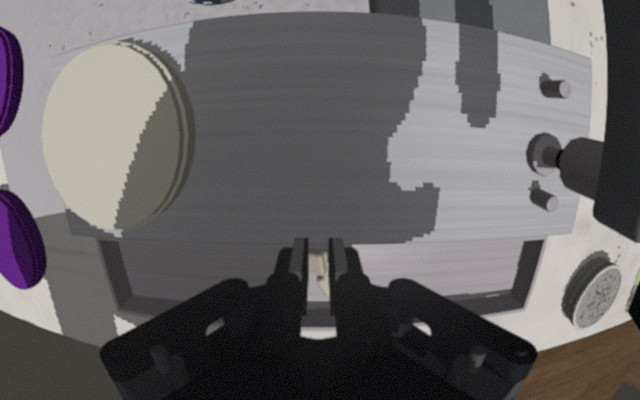

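```bash
python3 - <<'E'
from bench import imaging,bot,solve_ik
from h import *
bot.movel([478,-77,140],max_speed=150)
m=imaging.camera_model('wrist');im=imaging.capture('wrist');cv2.imwrite('pics/j_w.png',im);np.save('j_w.npy',m,allow_pickle=True)
cv2.imwrite('pics/j_s.png',cv2.resize(imaging.capture('scene')[205:285,270:370],None,fx=7,fy=7,interpolation=cv2.INTER_CUBIC))
cv2.imwrite('pics/j_side.png',cv2.resize(imaging.capture('side')[200:290,285:375],None,fx=6,fy=6,interpolation=cv2.INTER_CUBIC))
print(m['position'],bot.get_state()['t'])
for th in(0,27):
  o=(R.from_euler('x',-th,degrees=True)*R.from_euler('xyz',[np.pi,0,np.pi/2+.017])).as_euler('xyz')
  print(o)
  for p in([542,-75,60],[542,105,80],[542,105,8],[543,-110,8],[543,-162,120]):print(p,solve_ik(p,o))
E
```

```text
[551.49607956 -75.97536927 305.57523439] 12.6167
[3.14159265 0.         1.58779633]
[542, -75, 60] [-0.2724238   0.464249   -0.39798974  0.70855759  0.          1.28137253]
[542, 105, 80] [ 0.05764373  0.44752374 -0.36379644  0.75947615  0.          1.61144006]
[542, 105, 8] [ 0.05764373  0.54212159 -0.43011913  0.59855561  0.          1.61144006]
[543, -110, 8] [-0.33311215  0.54488757 -0.42474898  0.60115978  0.          1.22068418]
[543, -162, 120] [-0.42018952  0.42819425 -0.27689703  0.86570504  0.          1.13360681]
[-3.13293135  0.47116527  1.5898754 ]
[542, -75, 60] [ 1.51084546e-04  5.11649088e-01 -4.31137597e-01  6.28086624e-01
 -4.71238892e-01  1.55396589e+00]
[542, 105, 80] [ 0.31446001  0.5935159  -0.21734575  0.91624678 -0.44640809  1.90380568]
[542, 105, 8] [ 0.31446001  0.68500339 -0.26926892  0.77283612 -0.44640809  1.90380568]
[543, -110, 8] [-0.06449875  0.58072541 -0.48555742  0.47168433 -0.47017972  1.48143371]
[543, -162, 120] [-0.16044264  0.41323682 -0.40871227  0.66762698 -0.46470572  1.37412483]
```

View pics/j_w.png

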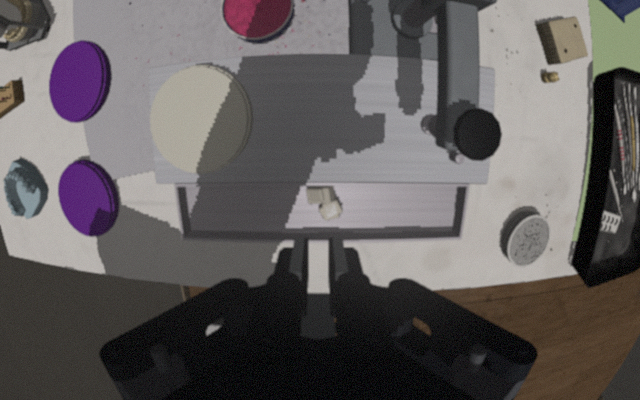

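View pics/j_s.png

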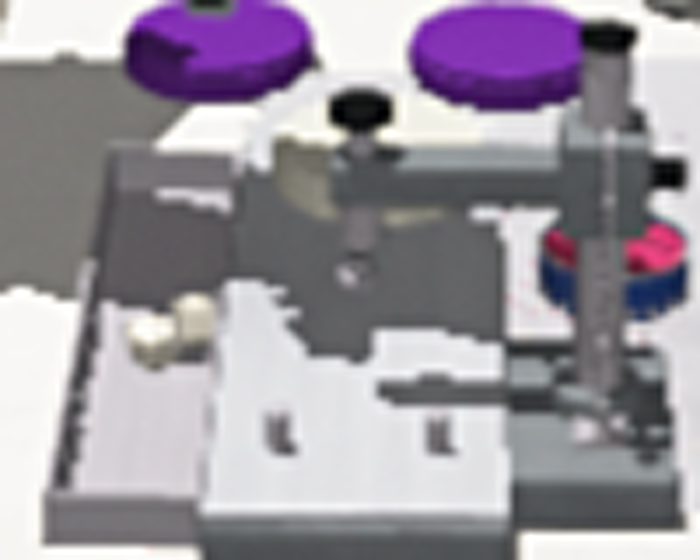

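View pics/j_side.png

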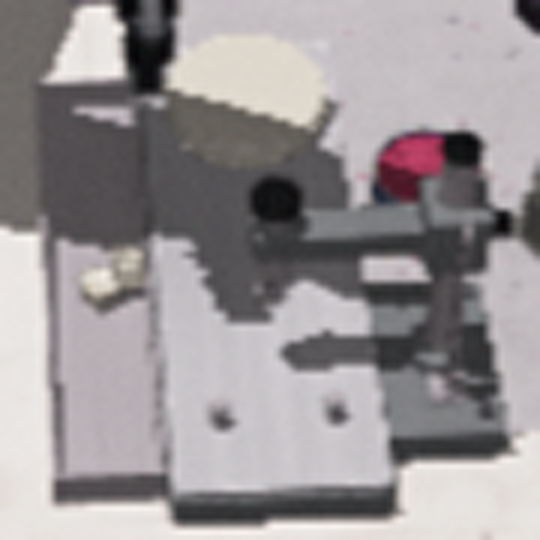

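```bash
python3 - <<'E'
from h import *
m=np.load('j_w.npy',allow_pickle=True).item()
g=lambda u,v,z:onz(m,u,v,z,True).round(1)
for c in((150,68),(158,183),(494,69),(487,182)):print('corner',g(*c,30))
print('pad',g(477,134,175),'pins',g(430,122,40),g(458,158,40))
for c in((150,118),(250,118),(200,66),(200,172)):print('blank',g(*c,47))
E
python3 - <<'E'
from h import *
cv2.imwrite('pics/j2.png',cv2.resize(cv2.imread('pics/j_w.png')[40:200,130:510],None,fx=2.1,fy=2.1,interpolation=cv2.INTER_CUBIC))
E
```

```text
corner [595.3  86.9  30. ]
corner [480.2  84.3  30. ]
corner [ 601.3 -246.3   30. ]
corner [ 487.2 -249.    30. ]
pad [ 543.6 -149.1  175. ] pins [ 542.5 -175.4   40. ] [ 511.4 -206.6   40. ]
blank [546.2  77.7  47. ]
blank [541.7 -18.9  47. ]
blank [589.  26.  47.]
blank [495.  29.  47.]
```

View pics/j2.png

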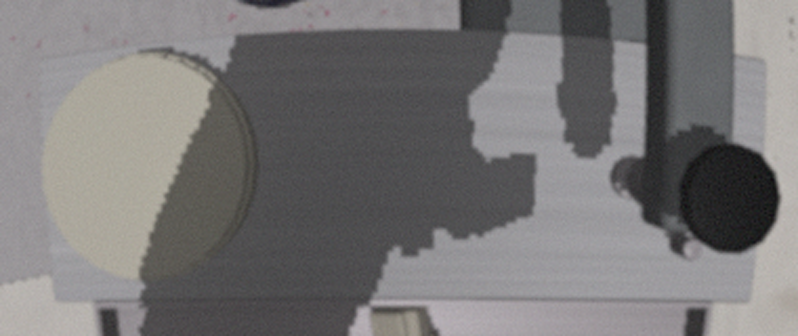

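```bash
python3 - <<'E'
from bench import imaging
from h import *
m=np.load('j_w.npy',allow_pickle=True).item()
p,d=ray(m,477,134,True);print('wrist range174',p+174*d)
s,t=imaging.camera_model('scene'),imaging.camera_model('side')
r=[ray(s,321.4,219.3),ray(t,331.2,232.5)];print('pad fixed',tri(r), tri(r+[(p,d)]))
# pins tops/bases scene & side
for a,b in(((270+275/7,205+418/7),(285+220/6,200+408/6)),((270+438/7,205+418/7),(285+336/6,200+405/6))):
    print('pin top',tri([ray(s,*a),ray(t,*b)]),onz(s,*a,48),onz(t,*b,48))
print('blank side',onz(t,285+245/6,200+100/6,50))
E
```

```text
wrist range174 [ 542.28216776 -160.90222741  153.98851797]
pad fixed [ 542.82839033 -157.33766422  155.48057956] [ 542.6770506  -159.13982074  156.80645239]
pin top [ 512.01669341 -202.50897526   38.91202043] [ 514.20699708 -216.90745161   48.        ] [ 510.21536386 -210.23016556   48.        ]
pin top [ 574.75297444 -205.69990127   42.23732999] [ 576.98051929 -214.07328328   48.        ] [ 571.90121954 -211.06408994   48.        ]
blank side [538.940955    17.75063775  50.        ]
```

```bash
python3 - <<'E'
from bench import imaging
from h import *
s,t=imaging.camera_model('scene'),imaging.camera_model('side')
# near corners j_s: left top (202,512), right (508,512); j_side: (172,492),(393,487)
C=[((270+202/7,205+512/7),(285+172/6,200+492/6)),((270+508/7,205+512/7),(285+393/6,200+486/6))]
for a,b in C:
    print(tri([ray(s,*a),ray(t,*b)]))
    for z in(30,18,6.5):print(z,onz(s,*a,z),onz(t,*b,z))
for n,u,v in (('c',0,0),('j',0,0)):
    m=np.load(n+'_w.npy',allow_pickle=True).item()
    cs={'c':[(305.2,22),(380.8,22),(310,230.8),(380,230.8)],'j':[(150,68),(158,183),(494,69),(487,182)]}[n]
    for z in(30,18,6.5):
        P=np.array([onz(m,*q,z,True) for q in cs]);print(n,z,np.linalg.norm(P[0]-P[1]),np.linalg.norm(P[2]-P[3]),np.linalg.norm(P[0]-P[2]),np.linalg.norm(P[1]-P[3]),P.mean(0))
E
```

```text
[ 485.42529464 -241.69548422   19.71699965]
30 [ 488.95398924 -256.60738941   30.        ] [ 482.89277564 -250.2404858    30.        ]
18 [ 487.20393659 -237.82861146   18.        ] [ 483.38297052 -241.22155234   18.        ]
6.5 [ 485.5268028  -219.83228258    6.5       ] [ 483.85274062 -232.57840777    6.5       ]
[ 601.90864946 -249.22949921   27.73818052]
30 [ 604.39122701 -251.39290228   30.        ] [ 598.99381102 -251.79194171   30.        ]
18 [ 604.56690878 -232.52713578   18.        ] [ 600.68255593 -242.78902445   18.        ]
6.5 [ 604.73527047 -214.44744288    6.5       ] [ 602.30093648 -234.16122874    6.5       ]
c 30 114.5246349772856 116.79976611687587 331.9210497170481 336.2763126728508 [541.66239422 -80.65882911  30.        ]
c 18 117.44184965194958 119.77493378958705 340.37586782021424 344.8420696758372 [542.70659784 -81.49077436  18.        ]
c 6.5 120.23751371516927 122.62613614260202 348.4784018357486 353.05092013703256 [543.70729297 -82.28805523   6.5       ]
j 30 115.12989996537273 114.19730897829164 333.19528772609243 333.3725376018029 [541.01962902 -81.01943527  30.        ]
j 18 120.1432633854395 119.17006246521397 347.7043689267798 347.88933719748036 [540.56342908 -81.23908052  18.        ]
j 6.5 124.94773666300344 123.93561789018119 361.60890507743864 361.801270143338 [540.12623746 -81.44957389   6.5       ]
```

```bash
cat >> h.py <<'E'
def tilt(th,yaw=0.02):
    return (R.from_euler('x',-th,degrees=True)*R.from_euler('xyz',[np.pi,0,np.pi/2+yaw])).as_euler('xyz')
def tz(o): return rpy(o)[:,2]
E
python3 - <<'E'
from bench import imaging,bot,solve_ik
from h import *
o=tilt(27)
bot.grip(0.6)
bot.move_ptp([541,-80,70],o)
bot.movel([541,-80,32],max_speed=120)
r=bot.movel([541,-80,-8],max_speed=25,threshold=3)
s=bot.get_state();print(r,s['tcp_pos'],s['orientation'],o,s['contact_force'],s['opening'],s['t'])
m=imaging.camera_model('wrist');cv2.imwrite('pics/k_w.png',imaging.capture('wrist'))
cv2.imwrite('pics/k_s.png',cv2.resize(imaging.capture('scene')[180:285,270:370],None,fx=5.7,fy=5.7,interpolation=cv2.INTER_CUBIC))
E
```

```text
True [540.99726947 -80.09531311   9.34517852] [-3.13121737  0.47213122  1.59356987] [-3.13140318  0.471137    1.59324207] [-1.32496346  1.05614111  4.46147453] 0.5970002273061124 15.6583
```

View pics/k_w.png

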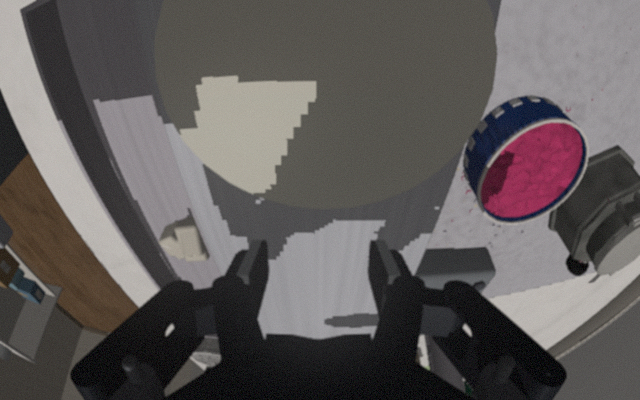

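View pics/k_s.png

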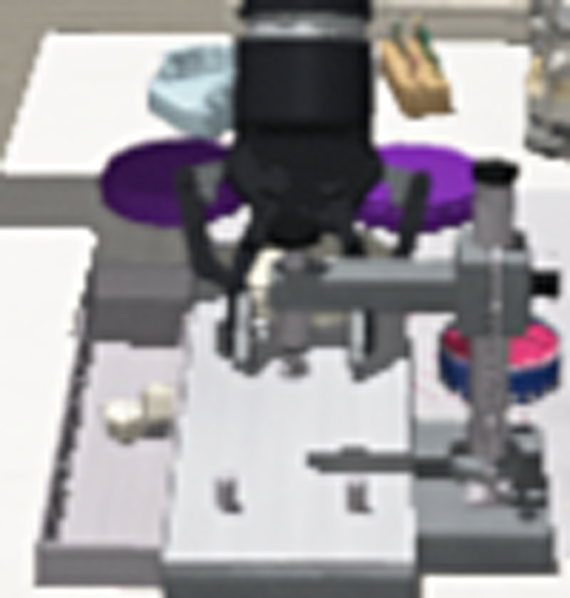

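```bash
python3 - <<'E'
from bench import imaging,bot,solve_ik
from h import *
bot.movel([541,-80,55],max_speed=130)
bot.movel([539.5,97,55],max_speed=150)
bot.movel([539.5,97,10.8],max_speed=80)
s=bot.get_state();print(s['tcp_pos'],s['orientation'],s['contact_force'],s['t'])
cv2.imwrite('pics/l_w.png',imaging.capture('wrist'))
cv2.imwrite('pics/l_s.png',cv2.resize(imaging.capture('side')[130:290,260:400],None,fx=3.7,fy=3.7,interpolation=cv2.INTER_CUBIC))
E
```

```text
[539.4747383   96.95539112  10.59826149] [-3.12949812  0.4713777   1.59419795] [ 0.13037318 -0.09951044 -0.1227029 ] 18.3
```

View pics/l_w.png

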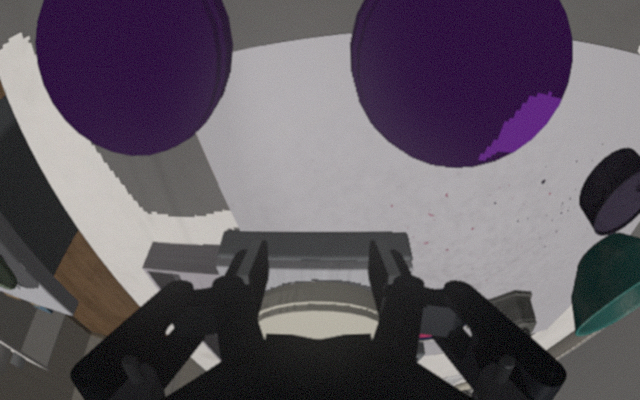

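View pics/l_s.png

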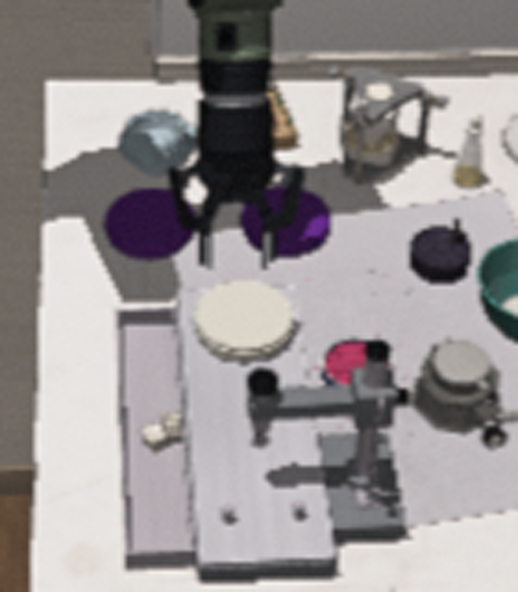

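```bash
python3 - <<'E'
from bench import imaging,bot,solve_ik
from h import *
r=bot.movel([540,40,10.8],max_speed=50)
s=bot.get_state();print(r,s['tcp_pos'],s['contact_force'],s['t'])
cv2.imwrite('pics/m_w.png',imaging.capture('wrist'))
cv2.imwrite('pics/m_s.png',cv2.resize(imaging.capture('side')[130:290,260:400],None,fx=3.7,fy=3.7,interpolation=cv2.INTER_CUBIC))
E
```

```text
False [539.98035591  40.03194258  10.81853136] [-0.13756658 -0.0911088   0.17083752] 19.6917
```

View pics/m_w.png

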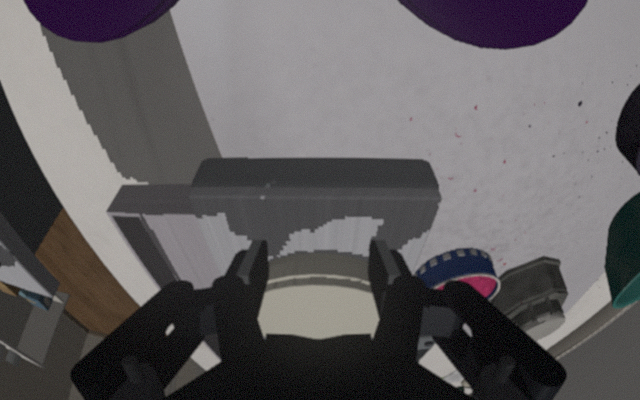

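View pics/m_s.png

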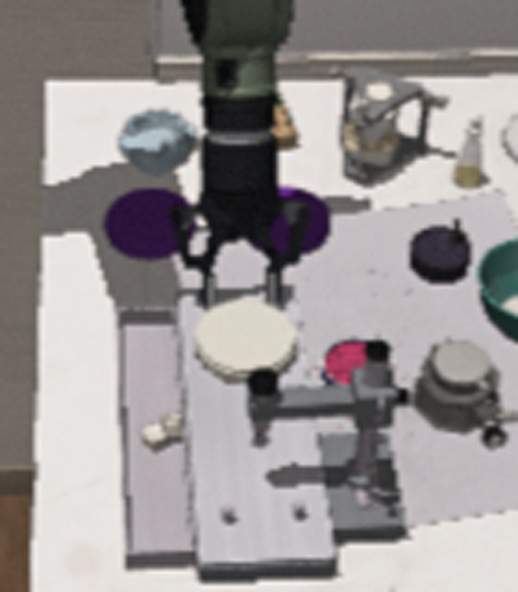

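```bash
python3 - <<'E'
from bench import imaging,bot,solve_ik
from h import *
r=bot.movel([542,-85,10.8],max_speed=70)
s=bot.get_state();print(r,s['tcp_pos'],s['contact_force'],s['t'])
cv2.imwrite('pics/n_w.png',imaging.capture('wrist'))
cv2.imwrite('pics/n_s.png',cv2.resize(imaging.capture('side')[200:290,285:375],None,fx=6,fy=6,interpolation=cv2.INTER_CUBIC))
cv2.imwrite('pics/n_c.png',cv2.resize(imaging.capture('scene')[180:285,270:370],None,fx=5.7,fy=5.7,interpolation=cv2.INTER_CUBIC))
E
```

```text
False [541.99832631 -84.82685501  10.80280732] [0.26844451 0.96890014 1.10083195] 21.725
```

View pics/n_s.png

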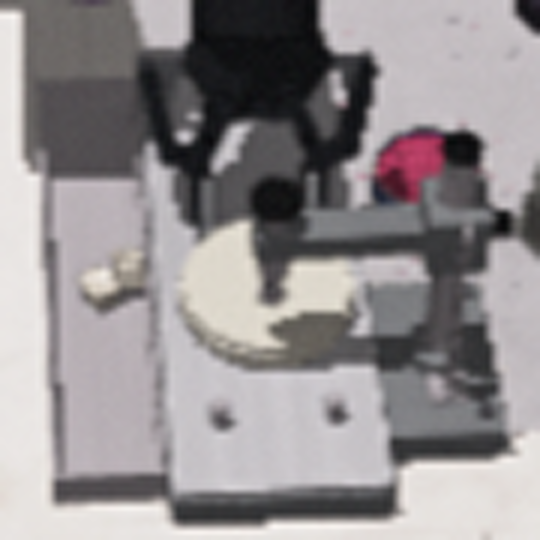

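View pics/n_c.png

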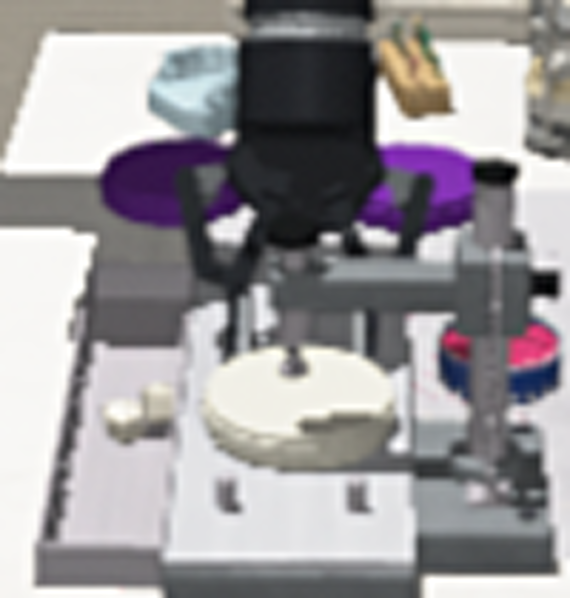

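View pics/n_w.png

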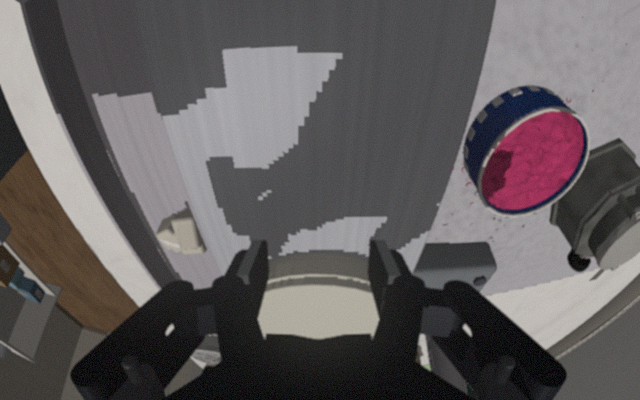

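```bash
python3 - <<'E'
from bench import imaging,bot,solve_ik
from h import *
r=bot.movel([542.3,-105,10.8],max_speed=60,threshold=7)
print(r,bot.get_state()['tcp_pos'])
if not r: r=bot.movel([542.6,-140,10.8],max_speed=25,threshold=6)
s=bot.get_state();print(r,s['tcp_pos'],s['contact_force'],s['wrist_torque'],s['t'])
cv2.imwrite('pics/o_s.png',cv2.resize(imaging.capture('side')[200:290,285:375],None,fx=6,fy=6,interpolation=cv2.INTER_CUBIC))
cv2.imwrite('pics/o_c.png',cv2.resize(imaging.capture('scene')[180:285,270:370],None,fx=5.7,fy=5.7,interpolation=cv2.INTER_CUBIC))
E
```

```text
False [ 542.11526839 -105.76822872   10.8761946 ]
True [ 542.22326307 -122.05966089   10.19033837] [1.01723762 3.25370432 3.80847751] [ 0.75510762  0.02163391 -0.01940313] 23.1667
```

View pics/o_s.png

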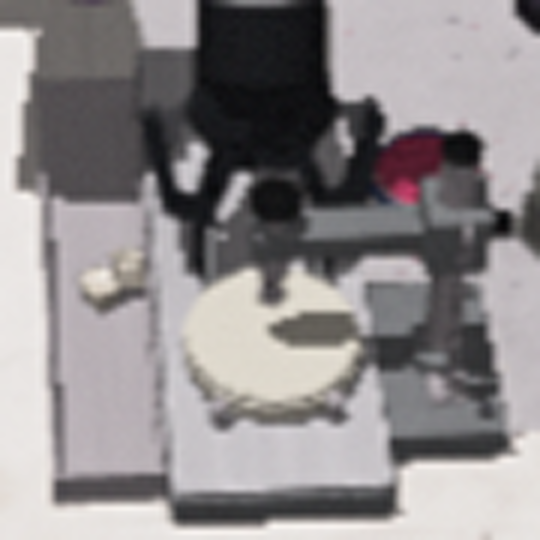

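View pics/o_c.png

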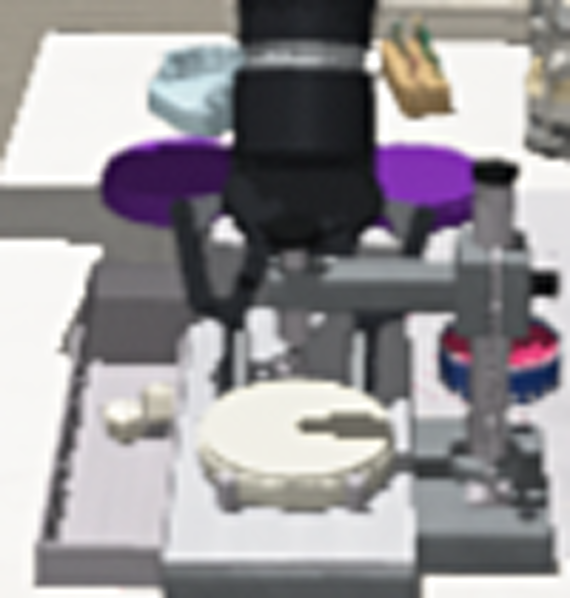

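```bash
python3 - <<'E'
from bench import imaging,bot,solve_ik
from h import *
for x in (542.6,):
    r=bot.movel([x,-126,10.8],max_speed=15,threshold=9)
    s=bot.get_state();print(r,s['tcp_pos'],s['contact_force'],s['wrist_torque'],s['t'])
cv2.imwrite('pics/p_s.png',cv2.resize(imaging.capture('side')[230:280,300:360],None,fx=10,fy=10,interpolation=cv2.INTER_CUBIC))
cv2.imwrite('pics/p_c.png',cv2.resize(imaging.capture('scene')[240:275,295:350],None,fx=14,fy=14,interpolation=cv2.INTER_CUBIC))
cv2.imwrite('pics/p_w.png',imaging.capture('wrist'))
E
```

```text
True [ 542.14734928 -122.12140968    9.72484658] [-1.16873371  4.09201012  2.95335914] [ 0.70734917  0.00795729 -0.08487591] 23.5333
```

View pics/p_s.png

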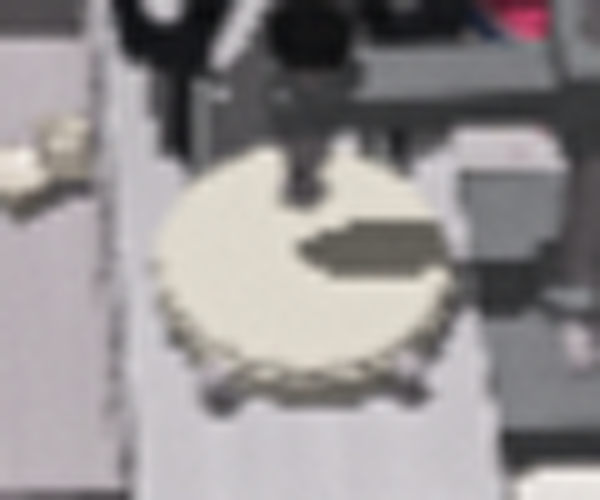

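View pics/p_c.png

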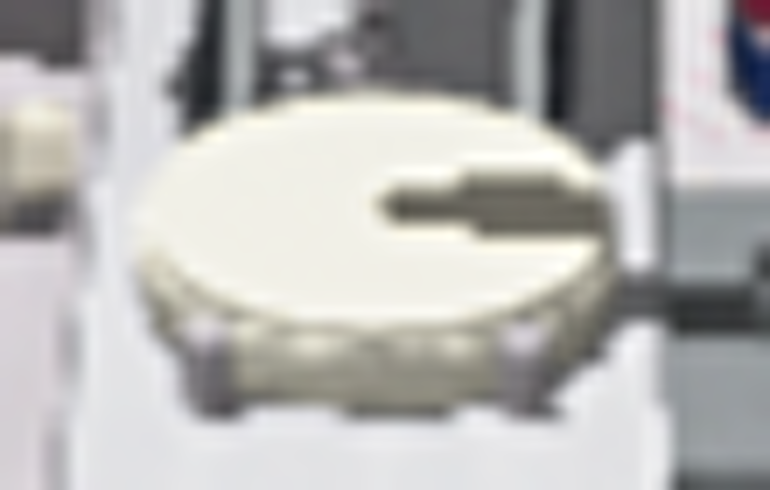

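View pics/p_w.png

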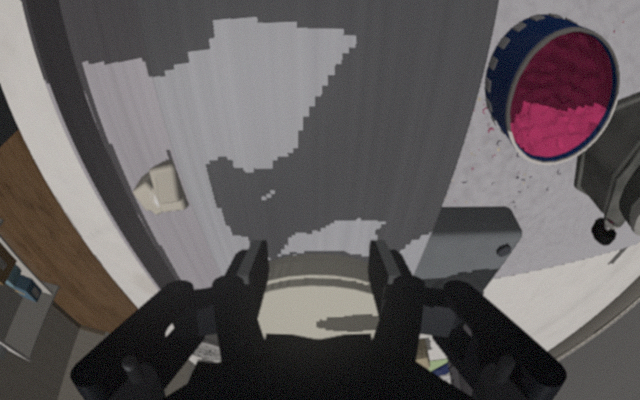

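```bash
python3 - <<'E'
from bench import imaging,bot,solve_ik
from h import *
bot.movel([542,-95,11.5],max_speed=60)
bot.movel([542,-60,60],max_speed=130)
bot.grip(0.0,20)
o=tilt(0)
bot.move_ptp([541,-55,45],o)
r=bot.movel([541,-55,24],max_speed=60,threshold=4)
if not r: r=bot.movel([541,-55,-8],max_speed=15,threshold=2.5)
s=bot.get_state();print(r,s['tcp_pos'],s['contact_force'],s['opening'],s['t'])
cv2.imwrite('pics/q_s.png',cv2.resize(imaging.capture('side')[200:290,285:375],None,fx=6,fy=6,interpolation=cv2.INTER_CUBIC))
E
```

```text
True [540.9486738  -54.97644816   6.15592964] [0.0778416  0.174155   4.67632359] -0.003225216822442265 27.675
```

View pics/q_s.png

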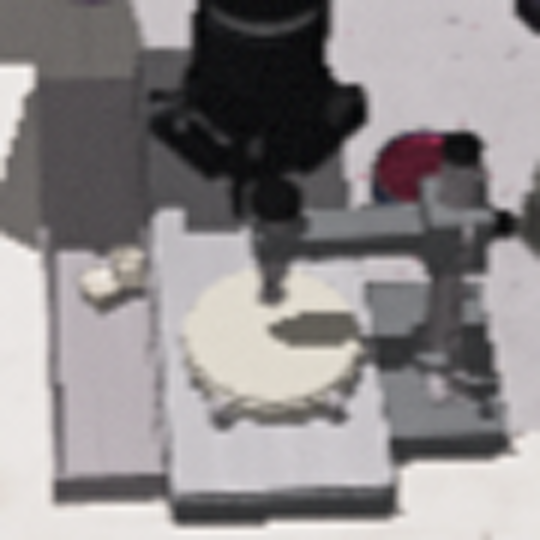

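```bash
python3 - <<'E'
from bench import imaging,bot,solve_ik
from h import *
o=tilt(0)
bot.movel([541,-70,165],max_speed=200)
bot.movel([542.6,-161,165],max_speed=150)
m=imaging.camera_model('wrist');cv2.imwrite('pics/r_w.png',imaging.capture('wrist'));np.save('r_w.npy',m,allow_pickle=True)
r=bot.movel([542.6,-161,122],max_speed=40,threshold=2.5)
s=bot.get_state();print(r,s['tcp_pos'],s['contact_force'],s['wrist_torque'],s['t'])
cv2.imwrite('pics/r_s.png',cv2.resize(imaging.capture('side')[200:290,285:375],None,fx=6,fy=6,interpolation=cv2.INTER_CUBIC))
cv2.imwrite('pics/r_c.png',cv2.resize(imaging.capture('scene')[190:275,285:370],None,fx=6.5,fy=6.5,interpolation=cv2.INTER_CUBIC))
E
```

```text
True [ 541.98385869 -160.71576031  134.78426025] [-0.35261147  0.27552353  0.55540182] [ 0.03359465 -0.01254998 -0.04473238] 30.2167
```

View pics/r_w.png

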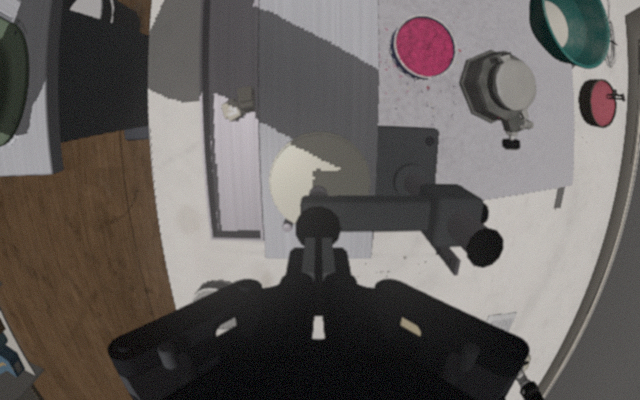

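View pics/r_s.png

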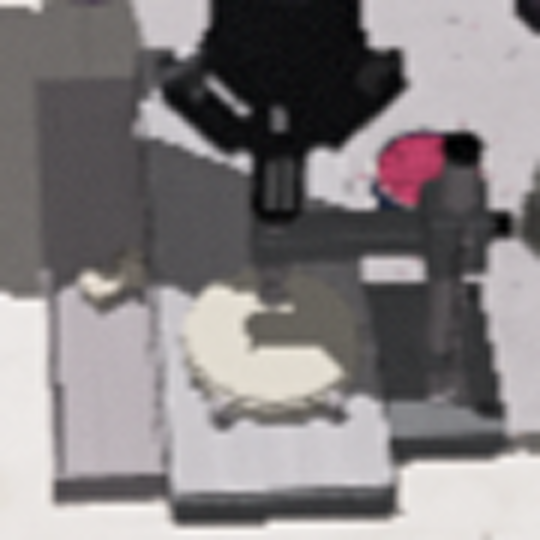

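View pics/r_c.png

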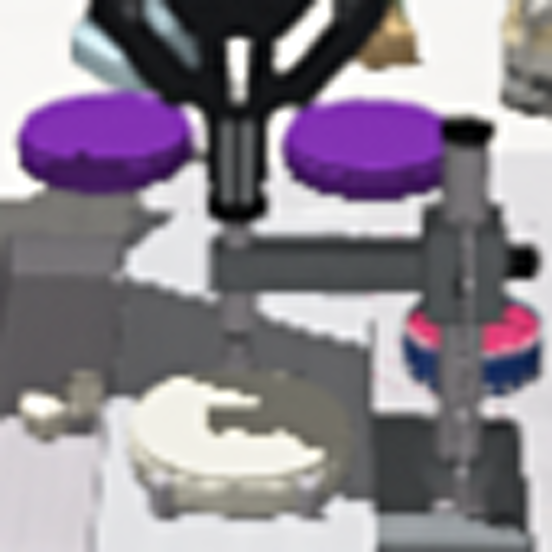

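```bash
python3 - <<'E'
from bench import imaging,bot,solve_ik
from h import *
F=[]
for z in (125,112,107.5):
    bot.movel([542.6,-161,z],max_speed=25)
    s=bot.get_state();print(z,s['tcp_pos'],s['contact_force'],s['t'])
cv2.imwrite('pics/s_c.png',cv2.resize(imaging.capture('scene')[215:270,300:355],None,fx=10,fy=10,interpolation=cv2.INTER_CUBIC))
cv2.imwrite('pics/s_s.png',cv2.resize(imaging.capture('side')[220:270,300:355],None,fx=10,fy=10,interpolation=cv2.INTER_CUBIC))
E
```

```text
125 [ 542.65665718 -161.02069266  124.89847602] [ 0.53415457 -0.62808061 -0.39010071] 30.8917
112 [ 542.77199397 -161.09420101  112.14967382] [ 0.47210184 -0.0991835   2.6134642 ] 31.5583
107.5 [ 542.72805997 -161.05984392  107.45523429] [-0.14964204  0.47673909  2.00333832] 31.8917
```

View pics/s_c.png

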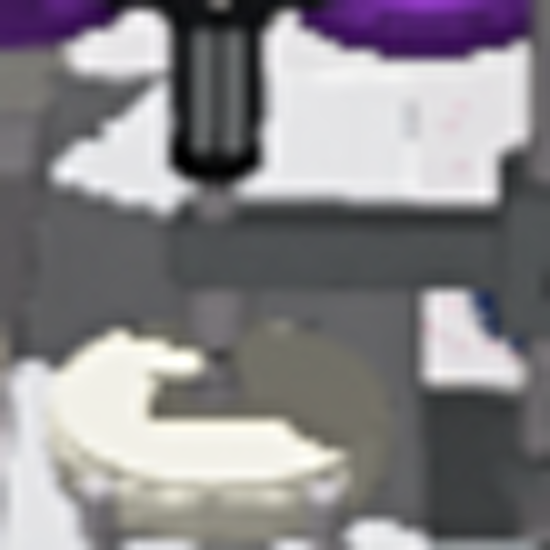

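View pics/s_s.png

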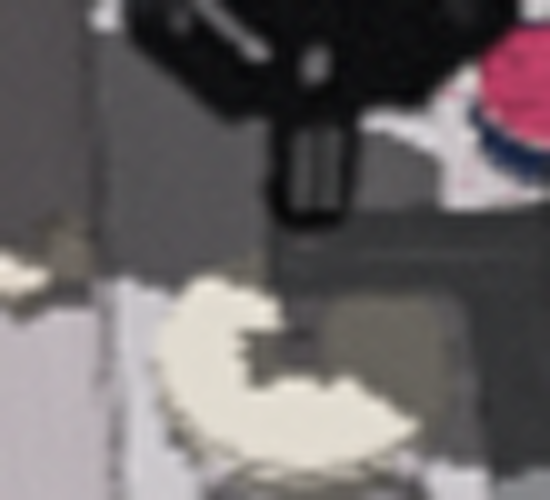

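```bash
python3 - <<'E'
from bench import imaging,bot,solve_ik
from h import *
for z in (103.5,100.8):
    bot.movel([542.6,-161,z],max_speed=20)
    s=bot.get_state();print(z,s['tcp_pos'],s['contact_force'],s['t'])
    bot.dwell(0.1);s=bot.get_state();print(z,s['tcp_pos'],s['contact_force'])
cv2.imwrite('pics/t_c.png',cv2.resize(imaging.capture('scene')[215:270,300:355],None,fx=10,fy=10,interpolation=cv2.INTER_CUBIC))
# plan for inspection pose
m=imaging.camera_model('wrist')
p=bot.get_state()
Rt=rpy(p['orientation']);print('cam in tool',Rt.T@(m['position']-p['tcp_pos']), (Rt.T@rpy(m['rotation'])).round(3))
E
```

```text
103.5 [ 542.75668309 -161.06235647  103.63282554] [-0.03057352 -0.39904654  3.46395359] 32.3417
103.5 [ 542.78150238 -161.08862201  103.66549514] [-0.80073741 -0.23586092  2.8578976 ]
100.8 [ 542.7383609  -161.06530948  100.96247043] [0.32185624 0.46810774 3.81094036] 32.725
100.8 [ 542.75685441 -161.09548204  100.97388299] [-0.10533566 -0.03118563  5.30368641]
cam in tool [  72.74995058    0.69853238 -166.49796914] [[-0.     0.958  0.287]
 [ 1.    -0.     0.001]
 [ 0.001  0.287 -0.958]]
```

View pics/t_c.png

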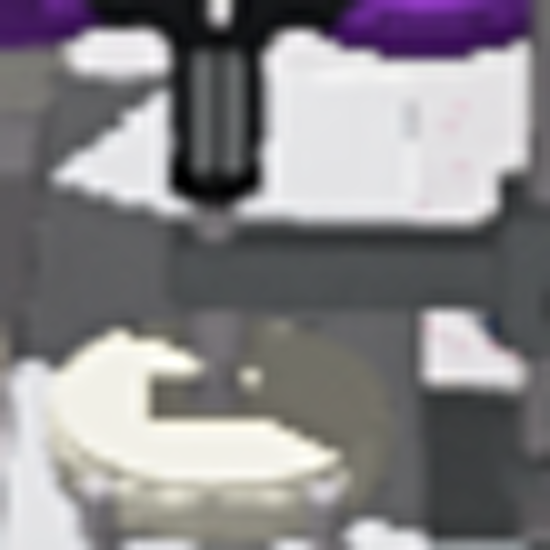

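```bash
python3 - <<'E'
from bench import imaging,bot,solve_ik
from h import *
bot.movel([542.6,-161,100.2],max_speed=10)
s=bot.get_state();print(s['tcp_pos'],s['contact_force'],s['t'])
bot.movel([542.6,-161,135],max_speed=80)
o=(R.from_euler('y',-45,degrees=True)*R.from_euler('xyz',[np.pi,0,0])).as_euler('xyz');print(o,rpy(o))
for P in ([476,-161,31],[470,-161,40]):print(solve_ik(P,o))
print(bot.get_state()['t'],bot.get_state()['qpos'])
cv2.imwrite('pics/u_c.png',cv2.resize(imaging.capture('scene')[215:270,300:355],None,fx=10,fy=10,interpolation=cv2.INTER_CUBIC))
E
```

```text
[ 542.791299   -161.10671494  100.51532426] [-0.71972466  1.04549893  4.87837404] 33.125
[ 3.14159265 -0.78539816  0.        ] [[ 7.07106781e-01 -8.65956056e-17  7.07106781e-01]
 [-6.16297582e-33 -1.00000000e+00 -1.22464680e-16]
 [ 7.07106781e-01  8.65956056e-17 -7.07106781e-01]]
None
None
33.7083 [-4.18692123e-01  4.14904130e-01 -2.56068277e-01  9.02929325e-01
 -2.48437072e-04  1.13197186e+00]
```

View pics/u_c.png

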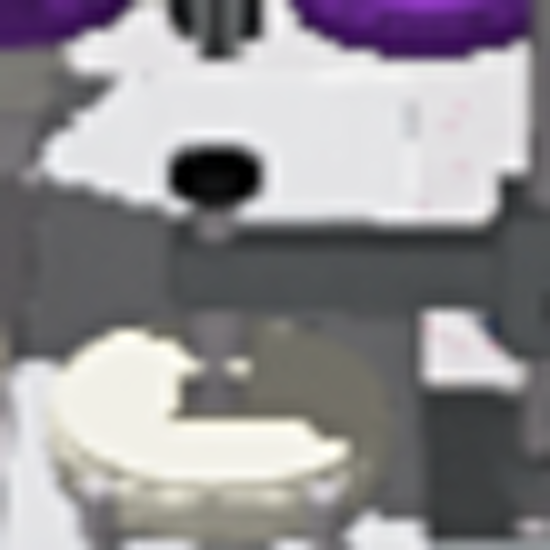

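```bash
python3 - <<'E'
from bench import imaging,bot,solve_ik
from h import *
foot=np.array([542.6,-161,55.])
off=np.array([72.75,.7,-166.5]);Rc=np.array([[0,.958,.287],[1,0,.001],[.001,.287,-.958]])
q0=np.array(bot.get_state()['qpos'])
for az in (0,-30,30,-60,60,-90):  # direction tool x points (yaw deg)
  for t in (20,30,40,45,50):
    for D in (100,130,160,200):
      for h in (110,140,170,200):
        a=np.radians(az);dirv=np.array([np.cos(a),np.sin(a),0])
        Rt=R.from_euler('z',az,degrees=True).as_matrix()@R.from_euler('y',-t,degrees=True).as_matrix()@rpy([np.pi,0,0])
        cam=foot-dirv*D+[0,0,h]
        T=cam-Rt@off; tip=T-23*Rt[:,2]
        if tip[2]<52+11: continue
        M={'K':np.array([[309.7,0,318],[0,309.7,197],[0,0,1]]),'position':cam,'rotation':R.from_matrix(Rt@Rc).as_euler('xyz')}
        u,v=proj(M,foot,True)
        if not(8<v<215): continue
        q=solve_ik(T,R.from_matrix(Rt).as_euler('xyz'))
        if q is None: continue
        print(az,t,D,h,'T',T.round(),'tip',tip.round(),'px',round(u),round(v),'elev',round(np.degrees(np.arctan2(h,D))),'dist',round(np.hypot(D,h)),'dq',np.abs(np.array(q)-q0).max().round(2))
E
```

```text
0 20 100 170 T [ 431. -160.   44.] tip [ 423. -160.   65.] px 318 50 elev 60 dist 197 dq 1.37
0 20 100 200 T [ 431. -160.   74.] tip [ 423. -160.   95.] px 318 71 elev 63 dist 224 dq 1.37
0 20 130 170 T [ 401. -160.   44.] tip [ 393. -160.   65.] px 318 13 elev 53 dist 214 dq 1.31
0 20 130 200 T [ 401. -160.   74.] tip [ 393. -160.   95.] px 318 36 elev 57 dist 239 dq 1.31
0 30 100 170 T [ 463. -160.   44.] tip [ 451. -160.   64.] px 318 104 elev 60 dist 197 dq 1.37
0 30 100 200 T [ 463. -160.   74.] tip [ 451. -160.   94.] px 318 125 elev 63 dist 224 dq 1.37
0 30 130 170 T [ 433. -160.   44.] tip [ 421. -160.   64.] px 318 67 elev 53 dist 214 dq 1.31
0 30 130 200 T [ 433. -160.   74.] tip [ 421. -160.   94.] px 318 91 elev 57 dist 239 dq 1.31
0 30 160 170 T [ 403. -160.   44.] tip [ 391. -160.   64.] px 318 35 elev 47 dist 233 dq 1.23
0 30 160 200 T [ 403. -160.   74.] tip [ 391. -160.   94.] px 318 60 elev 51 dist 256 dq 1.23
0 30 200 200 T [ 363. -160.   74.] tip [ 351. -160.   94.] px 318 26 elev 45 dist 283 dq 1.11
0 40 100 170 T [ 494. -160.   51.] tip [ 479. -160.   68.] px 31
[... 14508 characters left out ...]
[543. -11. 102.] px 318 107 elev 45 dist 283 dq 2.38
-90 50 100 170 T [ 543. -142.   62.] tip [ 543. -124.   77.] px 318 212 elev 60 dist 197 dq 2.6
-90 50 130 170 T [ 543. -112.   62.] tip [543. -94.  77.] px 318 175 elev 53 dist 214 dq 2.52
-90 50 130 200 T [ 543. -112.   92.] tip [543. -94. 107.] px 318 199 elev 57 dist 239 dq 2.52
-90 50 160 170 T [543. -82.  62.] tip [543. -64.  77.] px 318 143 elev 47 dist 233 dq 2.44
-90 50 160 200 T [543. -82.  92.] tip [543. -64. 107.] px 318 168 elev 51 dist 256 dq 2.44
-90 50 200 170 T [543. -42.  62.] tip [543. -24.  77.] px 318 109 elev 40 dist 262 dq 2.34
-90 50 200 200 T [543. -42.  92.] tip [543. -24. 107.] px 318 134 elev 45 dist 283 dq 2.34
```

```bash
python3 - <<'E'
from bench import imaging,bot,solve_ik
from h import *
Rt=R.from_euler('z',60,degrees=True).as_matrix()@R.from_euler('y',-45,degrees=True).as_matrix()@rpy([np.pi,0,0])
o=R.from_matrix(Rt).as_euler('xyz')
bot.movel([500,-240,165],max_speed=180)
bot.move_ptp([495,-242,100],o)
bot.movel([495,-242,56],max_speed=120)
m=imaging.camera_model('wrist');im=imaging.capture('wrist');cv2.imwrite('pics/v_w.png',im);np.save('v_w.npy',m,allow_pickle=True)
print(bot.get_state()['t'],proj(m,[542.6,-161,60],True))
cv2.imwrite('pics/v_z.png',cv2.resize(im[60:150,260:380],None,fx=6.5,fy=6.5,interpolation=cv2.INTER_CUBIC))
E
```

```text
35.6917 (np.float64(317.9895499149572), np.float64(114.0934260618866))
```

View pics/v_w.png

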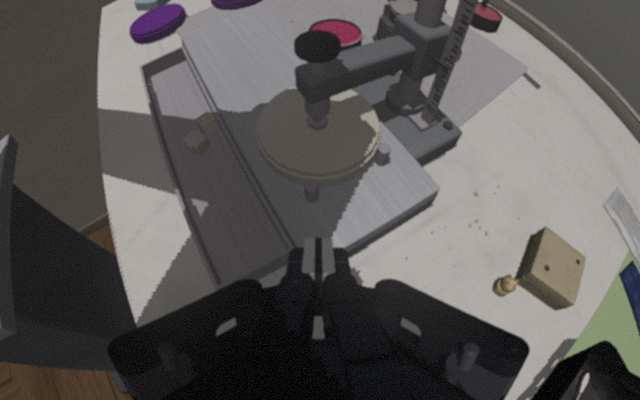

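View pics/v_z.png

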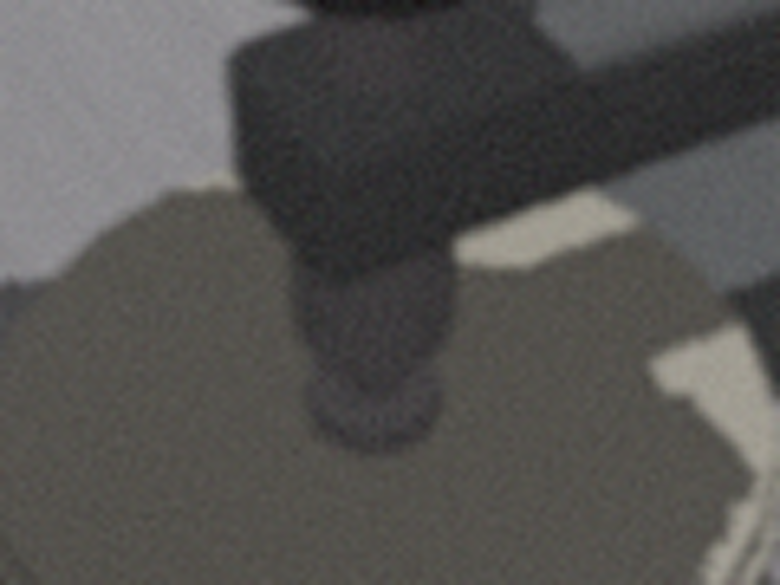

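```bash
python3 - <<'E'
from h import *
im=cv2.imread('pics/v_w.png')[90:140,290:345].astype(float)
im=np.clip((im-35)*3.6,0,255).astype('u1')
cv2.imwrite('pics/v_e.png',cv2.resize(im,None,fx=11,fy=11,interpolation=cv2.INTER_CUBIC))
m=np.load('v_w.npy',allow_pickle=True).item()
for z in(50,52,54,56,58,60,65):print(z,np.round((np.array(proj(m,[542.6,-161,z],True))-[290,90])*11))
# visible front generator points of barrel r9 and foot r8 (toward camera)
d=np.array(m['position'])[:2]-[542.6,-161];d/=np.linalg.norm(d)
for r,z in((8,50),(8,54),(9,60),(9,64),(9,68)):print(r,z,np.round((np.array(proj(m,[542.6+d[0]*r,-161+d[1]*r,z],True))-[290,90])*11))
E
```

```text
50 [308. 364.]
52 [308. 345.]
54 [308. 325.]
56 [308. 305.]
58 [308. 285.]
60 [308. 265.]
65 [308. 213.]
8 50 [308. 452.]
8 54 [308. 413.]
9 60 [308. 364.]
9 64 [308. 323.]
9 68 [308. 281.]
```

View pics/v_e.png

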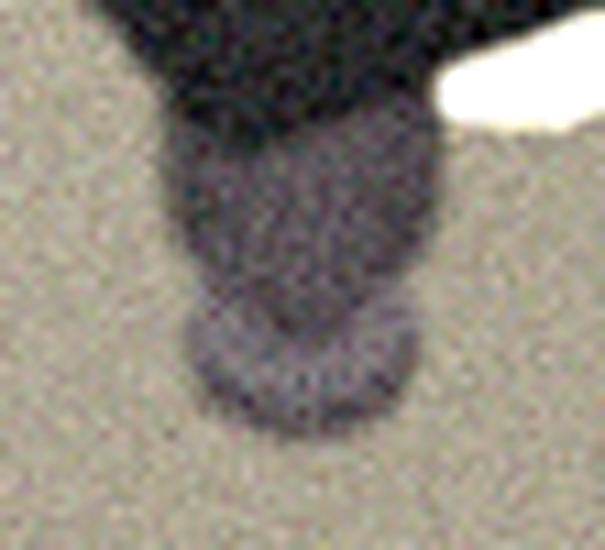

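```bash
python3 - <<'E'
from h import *
im=cv2.imread('pics/i_w.png')[110:210,500:620];cv2.imwrite('pics/i_z.png',cv2.resize(im,None,fx=6,fy=6,interpolation=cv2.INTER_CUBIC))
E
```

```text
(no output)
```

View pics/i_z.png

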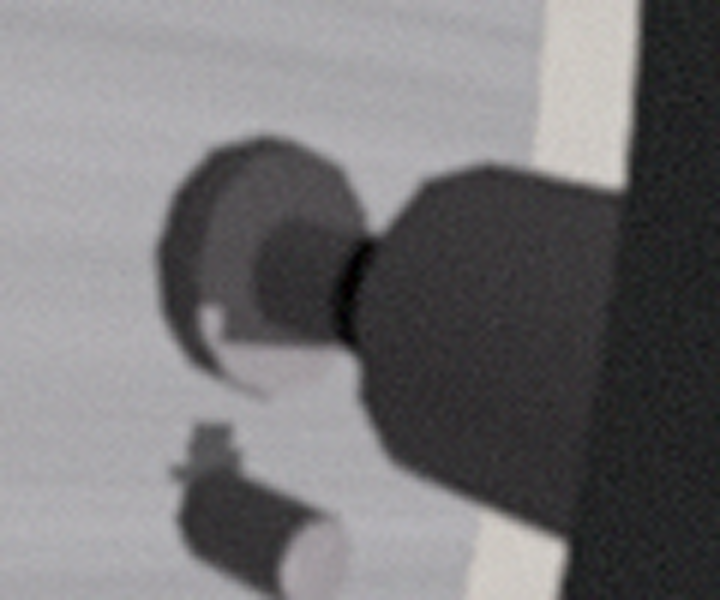

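```bash
python3 - <<'E'
from h import *
s=np.array([478.46,-77.65,8.92]);Rt=rpy([np.pi,0,0.017])
off=np.array([72.75,.7,-166.5]);Rc=np.array([[0,.958,.287],[1,0,.001],[.001,.287,-.958]])
m={'K':np.array([[309.7069,0,318.0175],[0,309.7069,197.127],[0,0,1]]),'position':s+Rt@off,'rotation':R.from_matrix(Rt@Rc).as_euler('xyz')}
print(m['position'])
a=np.linspace(0,2*np.pi,73)
def rim(r,z):
    P=np.array([proj(m,[542.6+r*np.cos(t),-161+r*np.sin(t),z],True) for t in a]);return (P-[500,110])*6
for r,zs in((8,(72,75,78,81,84)),(9,(86,88,90,92,94,96,98))):
    for z in zs:
        P=rim(r,z);i=P[:,0].argmin();print(r,z,'left',P[i].round(),'rows',P[:,1].min().round(),P[:,1].max().round(),'right',P[:,0].max().round())
E
```

```text
[551.2113873  -77.11320842 175.42      ]
8 72 left [ 86. 230.] rows 99.0 337.0 right 262.0
8 75 left [112. 238.] rows 104.0 347.0 right 289.0
8 78 left [139. 245.] rows 108.0 356.0 right 317.0
8 81 left [166. 253.] rows 113.0 367.0 right 345.0
8 84 left [195. 262.] rows 119.0 377.0 right 375.0
9 86 left [202. 269.] rows 106.0 401.0 right 405.0
9 88 left [223. 275.] rows 109.0 408.0 right 426.0
9 90 left [243. 282.] rows 113.0 416.0 right 447.0
9 92 left [265. 288.] rows 117.0 425.0 right 469.0
9 94 left [287. 295.] rows 121.0 433.0 right 491.0
9 96 left [309. 302.] rows 125.0 442.0 right 513.0
9 98 left [332. 309.] rows 130.0 451.0 right 536.0
```

```bash
python3 - <<'E'
from bench import imaging,bot,solve_ik
from h import *
r=bot.movel([495,-242,26],max_speed=80,threshold=5)
bot.dwell(0.1)
m=imaging.camera_model('wrist');im=np.mean([imaging.capture('wrist').astype(float) for _ in range(10)],0)
np.save('w_im.npy',im);np.save('w_w.npy',m,allow_pickle=True)
print(r,bot.get_state()['t'],m['position'],proj(m,[542.6,-161,60],True))
u,v=map(int,proj(m,[542.6,-161,58],True))
c=np.clip((im[max(v-40,0):v+30,u-35:u+35]-30)*3.6,0,255).astype('u1');print(u,v)
cv2.imwrite('pics/w_e.png',cv2.resize(c,None,fx=8.5,fy=8.5,interpolation=cv2.INTER_CUBIC))
E
```

```text
False 36.8167 [ 462.69319571 -299.66228561  195.45686334] (np.float64(317.83321168997304), np.float64(81.19455271618746))
317 83
```

View pics/w_e.png

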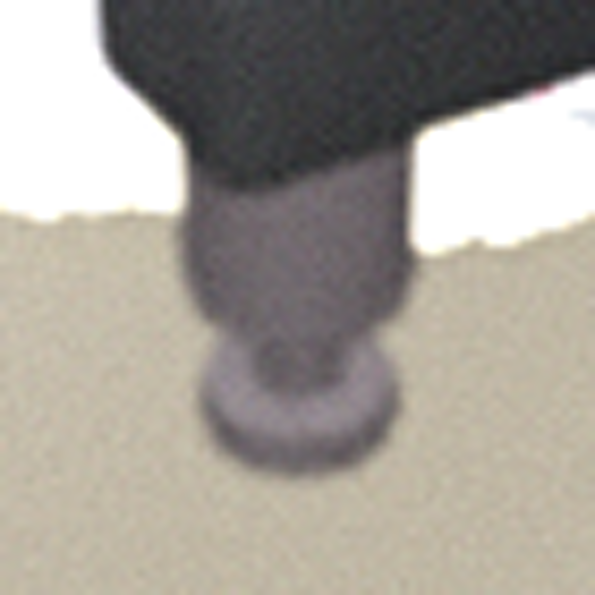

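```bash
python3 - <<'E'
from h import *
m=np.load('w_w.npy',allow_pickle=True).item()
d=np.array(m['position'])[:2]-[542.6,-161];d/=np.linalg.norm(d)
f=lambda r,z:round((proj(m,[542.6+d[0]*r,-161+d[1]*r,z],True)[1]-43)*8.5)
for z in(50,51,52):print('foot bottom',z,f(8,z))
for z in(60,62,63,64,65,66,67,68):print('barrel',z,f(9,z),'axis',f(0,z),'ring r4.4',f(4.4,z))
for z in(53,54,55):print('stem/foot top',z,f(4,z),f(8,z),f(-8,z))
im=np.load('w_im.npy').mean(2)
col=im[43:113,314:320].mean(1);print(np.c_[(np.arange(70)*8.5)[24:60],col[24:60].round(1)].tolist())
E
```

```text
foot bottom 50 485
foot bottom 51 476
foot bottom 52 467
barrel 60 400 axis 325 ring r4.4 361
barrel 62 381 axis 305 ring r4.4 342
barrel 63 371 axis 296 ring r4.4 332
barrel 64 361 axis 286 ring r4.4 322
barrel 65 351 axis 276 ring r4.4 312
barrel 66 341 axis 266 ring r4.4 302
barrel 67 331 axis 256 ring r4.4 292
barrel 68 321 axis 246 ring r4.4 282
stem/foot top 53 423 458 327
stem/foot top 54 414 448 318
stem/foot top 55 405 439 308
[[204.0, 61.5], [212.5, 60.8], [221.0, 60.3], [229.5, 60.8], [238.0, 60.7], [246.5, 60.8], [255.0, 60.8], [263.5, 60.2], [272.0, 60.9], [280.5, 60.1], [289.0, 61.2], [297.5, 59.9], [306.0, 60.0], [314.5, 60.2], [323.0, 60.7], [331.5, 59.8], [340.0, 58.0], [348.5, 58.9], [357.0, 58.0], [365.5, 58.0], [374.0, 58.3], [382.5, 59.4], [391.0, 63.0], [399.5, 67.2], [408.0, 68.6], [416.5, 69.5], [425.0, 67.9], [433.5, 63.8], [442.0, 60.4], [450.5, 59.2], [459.0, 60.4], [467.5, 64.4], [476.0, 73.4], [484.5, 78.9], [493.0, 80.6], [501.5, 80.7]]
```

```bash
python3 - <<'E'
from bench import imaging,bot,solve_ik
from h import *
o=tilt(0)
bot.movel([495,-242,110],max_speed=150)
bot.move_ptp([500,-235,165],o)
bot.movel([542.6,-161,135],max_speed=150)
bot.movel([542.6,-161,104],max_speed=60)
bot.movel([542.6,-161,99.8],max_speed=12)
bot.dwell(0.1)
s=bot.get_state();print(s['tcp_pos'],s['contact_force'],s['t'])
E
```

```text
[ 542.95895985 -161.07980995  100.16588987] [-0.35321323  0.9618419   3.44555964] 40.2333
```

```bash
python3 - <<'E'
from bench import imaging,bot,solve_ik
from h import *
bot.movel([542.6,-161,140],max_speed=80)
Rt=R.from_euler('z',60,degrees=True).as_matrix()@R.from_euler('y',-45,degrees=True).as_matrix()@rpy([np.pi,0,0])
o=R.from_matrix(Rt).as_euler('xyz')
bot.movel([500,-240,165],max_speed=180)
bot.move_ptp([495,-242,90],o)
bot.movel([495,-242,26],max_speed=100)
bot.dwell(0.1)
m=imaging.camera_model('wrist');im=np.mean([imaging.capture('wrist').astype(float) for _ in range(6)],0)
np.save('x_im.npy',im)
cv2.imwrite('pics/x_w.png',im.astype('u1'))
cv2.imwrite('pics/x_e.png',cv2.resize(np.clip((im[43:113,282:352]-30)*3.6,0,255).astype('u1'),None,fx=8.5,fy=8.5,interpolation=cv2.INTER_CUBIC))
print(bot.get_state()['t'],m['position'])
col=im.mean(2)[43:113,314:320].mean(1);print(col[36:60].round(1).tolist())
cv2.imwrite('pics/x_c.png',cv2.resize(imaging.capture('scene')[190:275,270:370],None,fx=6.5,fy=6.5,interpolation=cv2.INTER_CUBIC))
E
```

```text
43.4333 [ 462.91476662 -299.75807308  196.09745456]
[60.0, 60.4, 61.0, 59.2, 59.5, 58.9, 58.0, 58.1, 58.5, 58.6, 61.9, 66.7, 69.2, 68.8, 67.7, 64.9, 61.1, 59.0, 59.8, 63.4, 71.9, 78.1, 79.9, 80.3]
```

View pics/x_e.png

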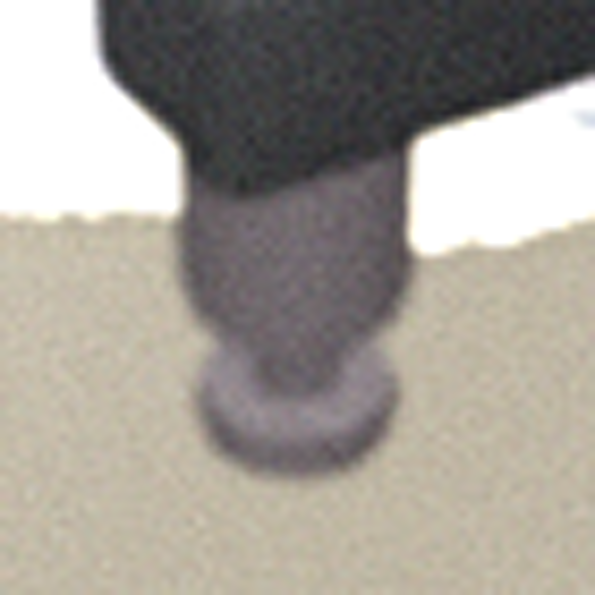

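View pics/x_w.png

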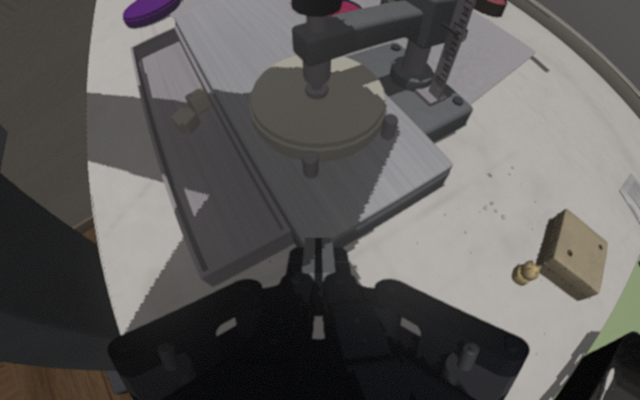

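View pics/x_c.png

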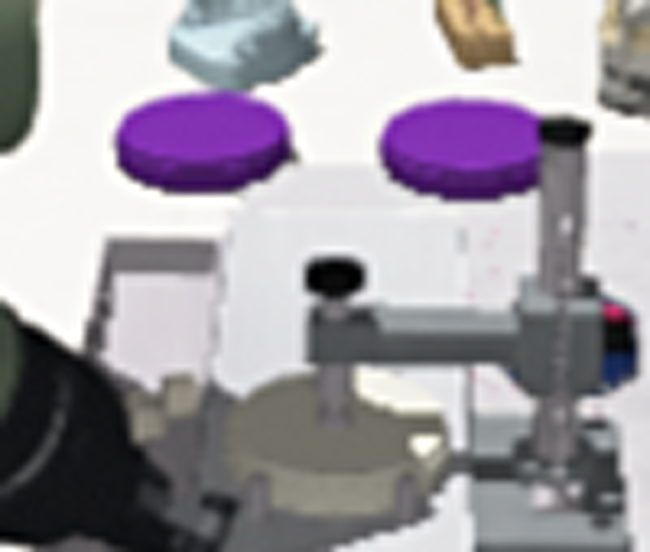

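```bash
python3 - <<'E'
from bench import bot
bot.movel([480,-262,90],max_speed=120)
print(bot.sign_off(),bot.get_state()['t'],bot.get_state()['contact_force'])
E
```

```text
the job is handed in; nothing more can be done
the job is handed in; nothing more can be done
```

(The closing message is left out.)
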